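Make up two counting kits in the radiation lab

TASK

Make up the two kits for the counting chamber. On the plate with the bar, put the spacer ring in the printed circle, stand the low jar centred on top of it, and slide the stop along the bar until it lines up with the black tab; on the plain plate, stand the tall jar in the large circle and the check source in the small one. Everything stands upright, and the amber bottle is to be left where it is.

Things in the scene. Friction and masses are not known exactly. Their poses are not given: they have to be found in the camera images.
- plate_bar: Fixed grey kit plate lying on the table, 160 x 180 mm (its x, y), 8 mm thick, with a bar. Origin: centre of its underside, z up; its top is at z = 8 mm. Printed circle of 82 mm diameter centred at x = -30 mm, y = 0. A steel bar, 10 mm thick, runs along the plate's y at x = +50 mm, centre 30 mm above the table, between two end posts (at y = +-81 mm, 40 mm tall). The stop slides on the bar.
- plate_plain: Fixed grey kit plate lying on the table, 160 x 180 mm (its x, y), 8 mm thick, without a bar. Origin: centre of its underside, z up; top at z = 8 mm. Two printed circles: the large one, 72 mm in diameter, centred at x = +40, y = +45 mm; the small one, 54 mm in diameter, centred at x = -40, y = -45 mm.
- stop (a joint): Position of the stop along the bar in m: 0 at the bar's middle, growing towards the plate's +y, range -0.058 to 0.058. It slides with about 1 N of friction and stays where it is left.
- stop_top (a point): Centre of the top face of the stop's grip block, 70 mm above the table. The stop is a dark steel collar round the bar (26 mm diameter, 18 mm long) with an upright aluminium grip block on it, 20 mm across the bar (plate's x), 16 mm along it (plate's y), reaching down 27 mm from its top face to the collar; a thin black line across its top marks its middle. Axes as the plate's.
- tab: Black marker tab fixed on the plate with the bar, beside the bar on its outer side (plate x = +72 mm), 14 mm (x) by 4 mm (y, along the bar), 14 mm tall. Origin: centre of its underside; axes as the plate's. The stop is lined up when its middle has the same position along the bar as the tab's middle.
- spacer: Loose aluminium spacer ring lying flat, 64 mm outer diameter, 28 mm hole, 20 mm high, about 80 g. Origin: centre of its underside, z up.
- low_jar: Loose squat white plastic jar: 58 mm across its lid (the upper 18 mm), 54 mm below, 42 mm high, about 110 g, upright. Origin: centre of its underside, z up.
- tall_jar: Loose tall white plastic jar, 44 mm diameter up to 70 mm, lid 42 mm diameter from 74 mm to the top, 92 mm high, about 140 g, upright. Origin: centre of its underside, z up.
- source: Loose check source: steel disc 36 mm in diameter, 10 mm thick, with an upright black knob on its middle, 14 mm in diameter, its top 34 mm above the disc's underside; about 60 g. Origin: centre of the underside, z up.
- reagent: Loose amber bottle with a black cap, 42 mm diameter, 85 mm high, standing amid the stock; not part of the kits, to be left where it is. Origin: centre of its underside, z up.
Mind the look-alikes: they are no part of the job. Leave any blue or green look-alike of the low_jar alone.

How it is judged:
By the outcome, as a careful person would: the job done as asked, in the order asked, and still so for the second after the job is handed in, with the robot touching nothing.
It also fails if it takes over 115 s, if anything falls off the work surface, if the arm or the gripper's body presses on something with over 40 N, if the wrist force passes 120 N, or if a joint passes its speed limit or range.

ROBOT

A 7-joint arm with a two-finger parallel gripper is mounted at the origin on the work surface. World frame = base frame: x ahead of the robot, y to its left, z up, the work surface at z = 0. Lengths are in m, angles in rad, forces in N, time in s.
With the tool pointing down it reaches from about 0.4 to 0.85 m from the base axis. Payload 10.4 kg.
Tool frame: the origin (TCP) lies at the very end of the fingers, on their centre line; the grasp point (between the pads) lies 19 mm behind it (manip.grip_point_offset is the z of the grasp point in the tool frame, in m); z points along the fingers, y is the direction in which the jaws open and shut (so a half turn about z gives the same grasp; the last joint's range is limited). The gripper opens to 85 mm and grips with 20 to 120 N. Pads are 22 mm wide; open, the fingers measure 114 mm over their backs; the gripper's body (76 mm by 85 mm) begins 54 mm behind the grasp point. The pads swing forward as they close: fully open they stand 13 mm farther back than shut.
Start: joints at [-1.27, 0.332, -0.065, 1.46, 0.022, 1.35, -0.088], TCP at [0.199, 0.593, 0.199] pointing down, gripper open.
Joint ranges: [-2.6, 2.6], [-0.5, 2.12], [-1.47, 1.34], [0.16, 2.42], [-1.27, 4.41], [0.06, 2.06], [-2.6, 2.6]. Speed limits (rad/s): [2.22, 2.22, 2.79, 2.79, 3.14, 3.14, 3.14].

INTERFACE

Orientations are given as a unit quaternion [x, y, z, w].
In Python, from workcell import manip, camera, get_calibration, hand_in gives the robot as it stands.
- The arm moves only by the shell command python3 -m pendant 'ROWS' [FORCE]. ROWS is JSON, a list of rows, each a list of 5 numbers: the shift along the tool's x, y, z in units of 40 mm (1.0 is 40 mm), then the turn about the tool's z in units of 6 degrees (1.0 is 6 degrees), then the closure, from 0 (fully open) to 1 (shut). A call has 1 to 5 rows; each row is the pose to reach, as a shift and turn from the pose commanded when the call began, along the tool's axes at that moment; what a row does not reach only later rows make up. A row lasts 1/8 s, in which the tool goes at most 62.5 mm and 10.7 degrees, less where a joint would pass 70% of its speed; a pose out of reach is approached as far as the arm can. A call with a gripper value outside its range is refused whole. The fingers move at their own pace and stop on an object; FORCE is the grip in N (left out, the last holds). Time passes only in rows, so rows that repeat a pose let the fingers close. It gives the time, the measured TCP pose, the force and the opening at its end, in the units of the state.
- manip.get_obs(): the state, without advancing time (a new reading comes with each control period).
- camera(name): name is "side" or "top" or "wrist"; returns (picture, depth): 420x560x3 uint8, red, green, blue; 420x560 float32, m along the optical axis (not along the pixel's ray), 0 where there is no reading.
- get_calibration(name): a dict with "vfov" (degrees; the focal length in pixels is half the picture's height over the tangent of half this angle, whatever the lens; pixels are square), "cx", "cy" (the principal point, pixels), "position" and "rotation" of the camera in the world. Camera axes: x right, y down, z forward; pixel columns grow to the right and rows downward; lengths in m; the calibration is good to about 2 mm. A picture is of the moment at which its call begins: read the wrist's pose just before it. get_calibration takes no time and is no camera call; for the wrist camera it gives the pose at the moment of the call.
- hand_in(): hands the job in, once; it reports no verdict.
The state is a dict: "clock": time; "joint_pos": joint angles; "joint_velocities": joint speeds; "tau": joint torques, N m; "position": TCP position; "ee_rot": TCP orientation; "ft_force": force on the tool from outside, world axes, zero at the start; "torque": the same for the moment, N m; "grip_width": opening from 0.0 (shut) to 1.0 (fully open).
Only numpy, scipy, OpenCV 4.12 (cv2) and the standard library are available. Lean on these libraries where they do the work, as an engineer would, in place of code of your own. Each camera call takes 0.05 s, during which the arm holds its last target.

## Working session

There is one attempt and no reset: what is moved stays moved. The work goes in short steps, Python scripts to look and compute and a shell command to move; the robot and the scene stay as the last step left them, time stands still between calls to the robot, and variables do not carry over. Pictures are saved under pics/ and viewed, and the job is handed in when it is done.

```bash
ls; mkdir -p pics; python3 - <<'E'
from workcell import manip,camera,get_calibration
import cv2,numpy as np
print(manip.get_obs())
print(manip.grip_point_offset)
for n in("side","top","wrist"):
    c=get_calibration(n);print(n,c)
    p,d=camera(n);cv2.imwrite(f"pics/{n}0.png",p[:,:,::-1]);np.savez(f"pics/{n}0.npz",p=p,d=d,**{k:np.array(v) for k,v in c.items()})
E
```

```text
pics
{'clock': 0.0, 'joint_pos': array([-1.26961045,  0.33288564, -0.06472809,  1.46093833,  0.0216104 ,
        1.34990473, -0.08850522]), 'joint_velocities': array([-2.39594108e-04,  6.03964230e-04, -1.41698856e-04, -6.68667477e-04,
       -1.48616381e-03, -1.10804465e-03, -6.94439093e-05]), 'tau': array([ 1.06199379e-03, -6.25455451e+01,  4.97650215e-02, -3.91600406e+01,
        1.61322945e-02,  1.01083054e-02, -2.22718739e-06]), 'position': array([0.19870888, 0.59212453, 0.19860887]), 'ee_rot': array([ 1.61164657e-01,  9.86927269e-01, -7.15203428e-04, -8.24985477e-05]), 'ft_force': array([-1.01163293,  0.92066751,  1.3519016 ]), 'torque': array([-0.01129366, -0.01729693, -0.03947723]), 'grip_width': 1.0020424432009456}
-0.0187
side {'vfov': 44.5977610840131, 'cx': 291.92420957978544, 'cy': 219.7993381358741, 'position': array([0.49152375, 0.60224656, 0.84816991]), 'rotation': array([-0.05514003,  0.94454831, -0.32295506,  0.02209297])}
top {'vfov': 55.1445257948117, 'cx': 278.66137262542236, 'cy': 214.5847192814332, 'position': array([ 0.41261634, -0.01617156,  0.95430864]), 'rotation': array([-0.69360611,  0.71438496, -0.06486278,  0.0660114 ])}
wrist {'vfov': 67.9109187518129, 'cx': 280.93151720008797, 'cy': 207.51670981732022, 'position': array([0.12777329, 0.6166928 , 0.37171079]), 'rotation': array([0.8027017 , 0.57730269, 0.08745748, 0.12141984])}
```

View pics/top0.png

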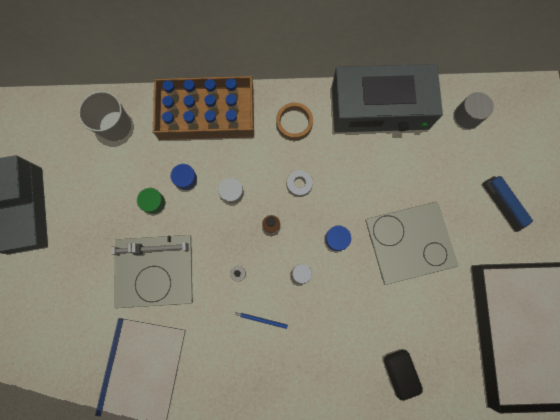

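View pics/side0.png

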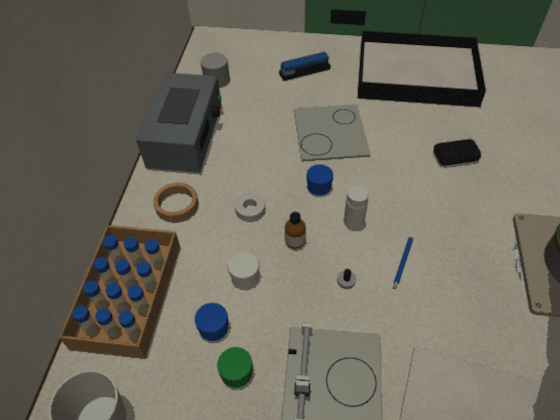

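View pics/wrist0.png

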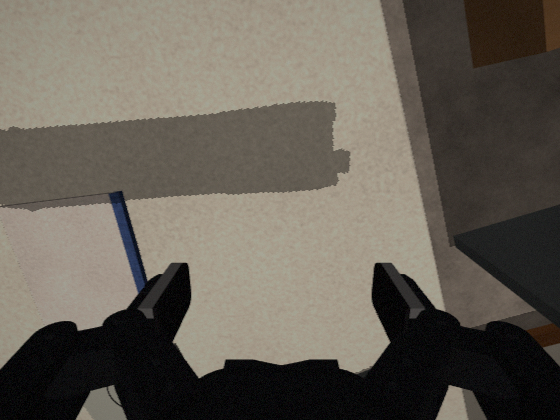

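The top view shows, as (column, row) pixels:
- Bar plate at (152,272) and plain plate at (411,243)
- White low jar (231,190) and ring (300,183)
- Tall jar (302,274), source (238,273) and amber bottle (271,225)
- Blue and green look-alikes at (183,177), (338,238) and (150,201)

The next step is to measure these.

```bash
cat > h.py <<'E'
import numpy as np,cv2
from scipy.spatial.transform import Rotation as R
def load(f):
    z=np.load(f);return z
def snap(n,tag):
    from workcell import manip,camera,get_calibration
    c=get_calibration(n);p,d=camera(n)
    cv2.imwrite(f"pics/{tag}.png",p[:,:,::-1]);np.savez(f"pics/{tag}.npz",p=p,d=d,**{k:np.array(v) for k,v in c.items()})
    return np.load(f"pics/{tag}.npz")
def f_(z): return 210/np.tan(np.radians(float(z['vfov']))/2)
def ray(z,u,v):
    f=f_(z);r=np.stack([(np.asarray(u,float)-z['cx'])/f,(np.asarray(v,float)-z['cy'])/f,np.ones_like(np.asarray(u,float))],-1)
    return r@R.from_quat(z['rotation']).as_matrix().T
def onz(z,u,v,h):
    r=ray(z,u,v);p=z['position'];return p+r*((h-p[2])/r[...,2])[...,None]
def cloud(z):
    v,u=np.mgrid[0:420,0:560];return z['position']+ray(z,u,v)*z['d'][...,None]
def proj(z,P):
    q=(np.asarray(P)-z['position'])@R.from_quat(z['rotation']).as_matrix();f=f_(z)
    return np.stack([q[...,0]/q[...,2]*f+z['cx'],q[...,1]/q[...,2]*f+z['cy']],-1)
E
python3 - <<'E'
from h import *
for n in("top","side"):
    z=load(f"pics/{n}0.npz");C=cloud(z);print(n)
    d=z['d'];
    rows=[(50,330),(100,200),(200,230)] if n=="top" else [(300,150),(250,400)]
    for r,c in rows: print((r,c),C[r,c].round(4))
    H=C[...,2]
    # components of height> 8..
    m=((H>0.007)&(H<0.15)&(d>0)).astype(np.uint8)
    k,l,s,ce=cv2.connectedComponentsWithStats(m)
    for i in range(1,k):
        if s[i,4]<40: continue
        P=C[l==i];hh=np.percentile(P[:,2],97)
        T=P[P[:,2]>hh-0.006]
        print(i,ce[i].round(),s[i,4],"h",hh.round(4),"topcentre",((T.min(0)+T.max(0))/2).round(4),"ext",np.ptp(T,axis=0).round(3),"mean",T.mean(0).round(4))
E
```

```text
top
(50, 330) [ 1.319  -0.2351 -0.4583]
(100, 200) [0.8925 0.1738 0.0051]
(200, 230) [0.6213 0.0948 0.0429]
1 [386.  97.] 6878 h 0.0932 topcentre [ 0.8606 -0.2799  0.0914] ext [0.13  0.239 0.008] mean [ 0.8595 -0.2804  0.0901]
2 [200. 107.] 4146 h 0.0719 topcentre [0.8611 0.1652 0.0705] ext [0.107 0.175 0.009] mean [0.8604 0.164  0.0699]
4 [103. 115.] 1631 h 0.0897 topcentre [0.8315 0.3883 0.0881] ext [0.1   0.101 0.009] mean [0.8342 0.3909 0.0877]
11 [474. 109.] 986 h 0.0621 topcentre [ 0.8313 -0.5     0.0604] ext [0.07  0.07  0.008] mean [ 0.8307 -0.4992  0.0596]
19 [294. 120.] 552 h 0.027 topcentre [ 0.8249 -0.0621  0.0253] ext [0.092 0.09  0.008] mean [ 0.8243 -0.0622  0.0241]
50 [ 21. 206.] 3981 h 0.1005 topcentre [0.6752 0.5748 0.0992] ext [0.103 0.052 0.009] mean [0.6729 0.5754 0.0988]
51 [183. 176.] 525 h 0.0437 topcentre [0.686  0.2082 0.0414] ext [0.055 0.057 0.007] mean [0.6855 0.2075 0.0408]
52 [299. 182.] 461 h 0.022 topcentre [ 0.6657 -0.0696  0.0198] ext [0.062 0.061 0.008] mean [ 0.666  -0.069   0.0192]
53 [230. 190.] 506 h 0.0441 topcentre [0.6496 0.0951 0.0421] ext 
[... 3273 characters left out ...]
9  0.0985 0.042 ]
37 [346. 278.] 254 h 0.0354 topcentre [0.4553 0.0857 0.0341] ext [0.013 0.016 0.009] mean [0.4548 0.0859 0.0334]
48 [211. 320.] 1002 h 0.0448 topcentre [0.6867 0.2102 0.043 ] ext [0.057 0.057 0.008] mean [0.6864 0.2109 0.0421]
59 [331. 376.] 7169 h 0.0429 topcentre [0.5163 0.2822 0.0554] ext [0.024 0.166 0.037] mean [0.5161 0.2996 0.0557]
78 [234. 366.] 1116 h 0.0446 topcentre [0.6297 0.2876 0.0426] ext [0.058 0.057 0.008] mean [0.6298 0.2884 0.0422]
79 [465. 391.] 6170 h 0.0112 topcentre [0.2404 0.2718 0.0102] ext [0.23  0.128 0.006] mean [0.2489 0.2778 0.0088]
80 [ 84. 395.] 2507 h 0.0913 topcentre [0.832  0.3812 0.0895] ext [0.1   0.079 0.009] mean [0.8389 0.3734 0.0895]
```

```bash
python3 - <<'E'
from h import *
for n,boxes in(("top",[(100,225,210,320),(355,195,470,290)]),("side",[(275,310,395,420),(285,95,380,170)])):
    z=load(f"pics/{n}0.npz");
    for i,(a,b,c,d) in enumerate(boxes):
        im=z['p'][b:d,a:c,::-1];s=6
        cv2.imwrite(f"pics/c_{n}{i}.png",cv2.resize(im,None,fx=s,fy=s,interpolation=cv2.INTER_CUBIC))
E
```

```text
(no output)
```

View pics/c_top0.png

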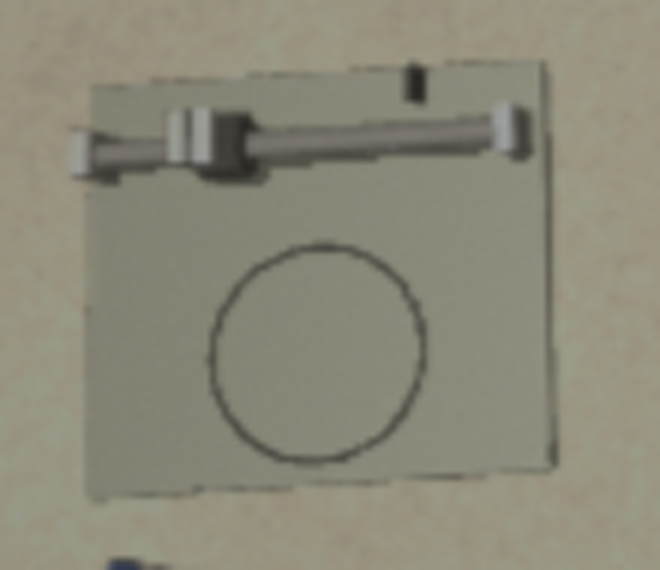

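View pics/c_side0.png

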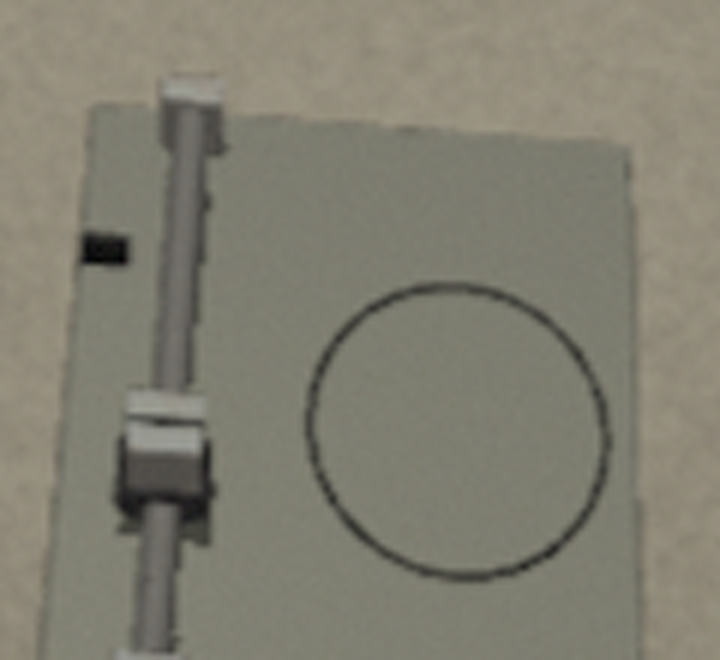

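View pics/c_top1.png

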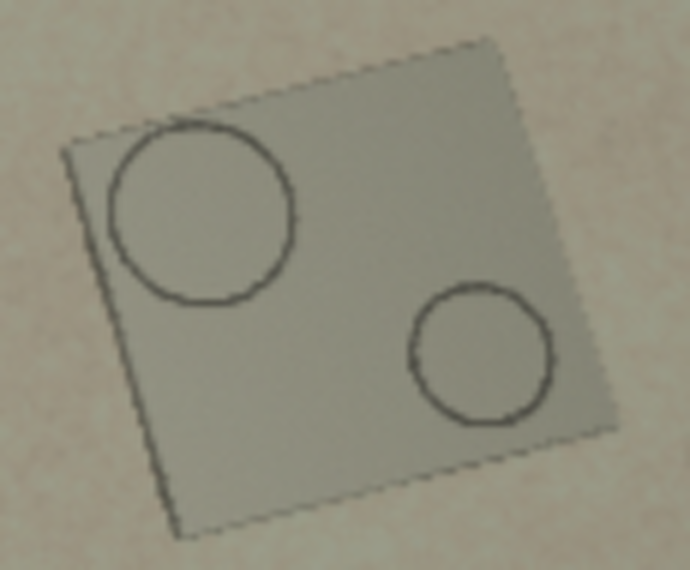

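```bash
python3 - <<'E'
from h import *
t=load("pics/top0.npz");s=load("pics/side0.npz")
p=lambda z,o,x,y,h:onz(z,o[0]+(x+.5)/6-.5,o[1]+(y+.5)/6-.5,h).round(4)[:2]
o=(100,225)
print("barcircle",p(t,o,317.5,353.5,.008),p(s,(275,310),457.5,431,.008))
print("large",p(t,(355,195),202,212.5,.008),"small",p(t,(355,195),482,354.5,.008))
print("bar plate corners",[p(t,o,*c,.008) for c in((92,86),(545,62),(555,467),(90,500))])
print("plain corners",[p(t,(355,195),*c,.008) for c in((65,148),(490,38),(617,430),(180,538))])
print("stop line top",p(t,o,190,135,.070),p(s,(275,310),167,420,.07))
print("tab top",p(t,o,415,75,.022),p(s,(275,310),105,247,.022))
print("posts",p(t,o,82,153,.04),p(t,o,508,125,.04))
E
```

```text
barcircle [0.436  0.2804] [0.4358 0.2836]
large [ 0.5451 -0.2762] small [ 0.4858 -0.3811]
bar plate corners [array([0.543 , 0.3726]), array([0.5472, 0.1936]), array([0.3904, 0.188 ]), array([0.3832, 0.366 ])]
plain corners [array([ 0.5725, -0.2239]), array([ 0.6121, -0.3971]), array([ 0.455 , -0.4306]), array([ 0.4186, -0.2577])]
stop line top [0.5152 0.3102] [0.5145 0.3129]
tab top [0.5416 0.2411] [0.5387 0.2473]
posts [0.513  0.3621] [0.5189 0.2003]
```

```bash
cat > go.py <<'E'
# usage: go.py x y z yawdeg(of tool y relative to world +y) -> delta in move units
import sys,numpy as np
from scipy.spatial.transform import Rotation as R
from workcell import manip
o=manip.get_obs();p=np.array(o['position']);M=R.from_quat(o['ee_rot']).as_matrix()
def plan(T,yaw):
    d=M.T@(np.array(T)-p)/0.04
    cur=np.degrees(np.arctan2(-M[0,1],M[1,1]))
    t=-((yaw-cur+180)%360-180)/6
    return d,t,cur
if __name__=="__main__":
    a=list(map(float,sys.argv[1:]))
    d,t,cur=plan(a[:3],a[3] if len(a)>3 else 2.1)
    print("t",round(o['clock'],2),"pos",p.round(4),"yaw",cur.round(2),"tilt z",M[:,2].round(3),"grip",round(o['grip_width'],3),"F",np.round(o['ft_force'],1))
    print("shift",d.round(3),"turn",round(t,3),"rows>=",np.linalg.norm(d)*40/62.5)
E
python3 go.py 0.666 -0.0675 0.15 2.1
python3 - <<'E'
from h import *
from workcell import manip
o=manip.get_obs();z=load("pics/wrist0.npz");C=cloud(z)
M=R.from_quat(o['ee_rot']).as_matrix();P=(C-o['position'])@M
for (r,c) in [(268,178),(268,385),(275,172),(290,170),(275,392),(300,380),(330,110),(370,280)]: print(r,c,P[r,c].round(4),z['d'][r,c])
m=(np.abs(P[...,0])<.03)&(P[...,2]>-0.08)&(P[...,2]<0.05)&(np.abs(P[...,1])<.08)&(z['d']>0)
for s in(1,-1):
    Q=P[m&(P[...,1]*s>0)];print(len(Q),Q.max(0),Q.min(0), np.percentile(Q[:,2],98))
E
```

```text
t 0.15 pos [0.1987 0.5922 0.1988] yaw -18.55 tilt z [-0.    -0.001 -1.   ] grip 0.997 F [ 0.1 -0.2  0.8]
shift [-16.322 -11.919   1.234] turn -3.441 rows>= 12.958692305723545
268 178 [ 0.0106 -0.0436 -0.0527] 0.13384269
268 385 [ 0.0105  0.0453 -0.0526] 0.13404188
275 172 [ 0.0108 -0.0441 -0.0589] 0.12784114
290 170 [ 0.0092 -0.0421 -0.0676] 0.12004971
275 392 [ 0.0105  0.0463 -0.0586] 0.12834468
300 380 [-0.0022  0.043  -0.0572] 0.13343321
330 110 [ 0.012 -0.051 -0.094] 0.093999945
370 280 [ 0.0096  0.0003 -0.1068] 0.0824888
2521 [ 0.0115307   0.05708009 -0.04223233] [-0.01168389  0.04229185 -0.07998614] -0.045558150141971884
2548 [ 0.0114161  -0.04152879 -0.04243175] [-0.01216202 -0.05640946 -0.07998541] -0.0456451991998151
```

```bash
python3 - <<'E'
from h import *
z=load("pics/wrist0.npz");C=cloud(z)
for r,c in[(60,250),(230,280),(20,100),(240,60),(320,280)]:print(r,c,C[r,c].round(4),z['d'][r,c])
m=(z['d']<0.2)&(z['d']>0)
ys,xs=np.where(m);print(ys.min(),[xs[ys==y][[0,-1]] for y in(264,268,275)])
E
```

```text
60 250 [ 0.0666  0.6016 -0.0017] 0.34097198
230 280 [ 0.2653  0.5694 -0.0007] 0.39874232
20 100 [-0.0202  0.4646 -0.0021] 0.3298587
240 60 [0.1871 0.3004 0.0049] 0.3967504
320 280 [ 0.3942  0.526  -0.0012] 0.43949386
263 [array([169, 392]), array([166, 395]), array([156, 405])]
```

```bash
python3 -m pendant '[[-3,-2.2,0.2,-1,0],[-4.5,-3.3,0.2,-2,0],[-6,-4.4,0.2,-3,0],[-7.5,-5.5,0.2,-3.44,0],[-8,-5.9,0.2,-3.44,0]]' 40; python3 go.py 0.666 -0.0675 0.15 2.1
```

```text
clock: 0.78
position: [0.3794, 0.3351, 0.192]
ee_rot: [-0.019, 1.0, 0.0, 0.0]
ft_force: [0.8, -0.2, 0.2]
grip_width: 1.0
t 0.78 pos [0.3794 0.3351 0.192 ] yaw 2.12 tilt z [ 0.  0. -1.] grip 1.0 F [ 0.8 -0.2  0.2]
shift [ -6.787 -10.323   1.049] turn 0.004 rows>= 7.935362950861054
```

```bash
python3 -m pendant '[[-1.2,-1,0.2,0,1],[-2,-2,0.2,0,1],[-3,-3.5,0.2,0,1],[-4,-5,0.2,0,1],[-5,-6,0.2,0,1]]' 40; python3 - <<'E'
from h import *
from workcell import manip
o=manip.get_obs();z=snap("wrist","w1");C=cloud(z)
M=R.from_quat(o['ee_rot']).as_matrix();P=(C-o['position'])@M
m=(np.abs(P[...,0])<.03)&(P[...,2]>-0.08)&(P[...,2]<0.05)&(np.abs(P[...,1])<.08)&(z['d']>0)&(z['d']<.25)
Q=P[m];print(len(Q),Q.max(0),Q.min(0),np.percentile(Q[:,2],98)); print(o['grip_width'])
print(proj(z,np.array(o['position'])))
E
python3 go.py 0.666 -0.0675 0.15 2.1
```

```text
clock: 1.4
position: [0.5789, 0.1119, 0.1843]
ee_rot: [-0.018, 1.0, 0.0, 0.0]
ft_force: [0.2, 1.5, 0.2]
grip_width: 0.006
4588 [ 0.0138108   0.03333322 -0.03291996] [-0.01229457 -0.03353948 -0.07999585] -0.03705998194411422
0.006339846377392951
[280.13093519 241.33267381]
t 1.45 pos [0.5832 0.1034 0.1839] yaw 1.62 tilt z [ 0.002 -0.004 -1.   ] grip -0.001 F [-1.8 -7.4 -0.3]
shift [-1.947 -4.326  0.871] turn -0.08 rows>= 3.0871500398877005
```

View pics/w1.png

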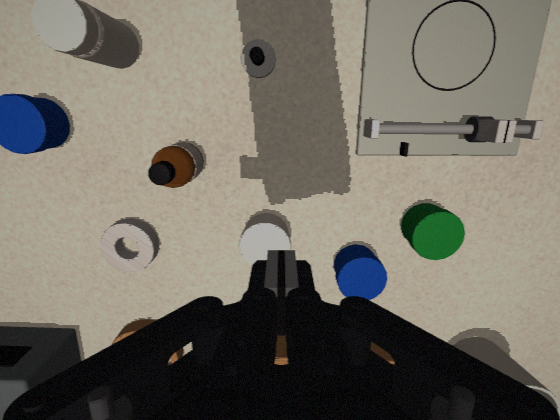

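```bash
python3 - <<'E'
from h import *
z=load("pics/wrist0.npz")
M=R.from_quat([1.61164657e-01,9.86927269e-01,-7.15203428e-04,-8.24985477e-05]).as_matrix();p=np.array([0.19870888,0.59212453,0.19860887])
for zz in(0,-.01,-.02,-.03,-.04,-.05):
    print(zz,[proj(z,p+M@np.array([x,y,zz])).round(1).tolist() for x in(.011,-.011) for y in(-.0425,)])
print(M.T@(z['position']-p), (M.T@R.from_quat(z['rotation']).as_matrix()).round(3))
E
python3 -m pendant '[[-1.0,-1.5,0,0,0],[-1.9,-3,0,0,0],[-1.95,-4.3,0.2,-0.08,0],[-1.95,-4.33,0.2,-0.08,0],[-1.95,-4.33,0.2,-0.08,0]]' 40; python3 go.py 0.666 -0.0675 0.08 2.1
```

```text
0 [[207.7, 224.4], [210.2, 258.2]]
-0.01 [[203.7, 230.6], [206.5, 266.0]]
-0.02 [[199.3, 237.6], [202.4, 274.6]]
-0.03 [[194.3, 245.3], [197.8, 284.3]]
-0.04 [[188.7, 254.1], [192.6, 295.1]]
-0.05 [[182.3, 264.2], [186.8, 307.4]]
[ 0.07505445  0.00047729 -0.17310787] [[-0.    -0.955 -0.296]
 [ 1.    -0.001  0.002]
 [-0.002 -0.296  0.955]]
clock: 2.08
position: [0.6621, -0.0567, 0.1756]
ee_rot: [-0.022, 1.0, 0.0, -0.0]
ft_force: [0.4, 0.1, -1.4]
grip_width: 1.001
t 2.08 pos [ 0.6621 -0.0567  0.1756] yaw 2.5 tilt z [-0.001  0.    -1.   ] grip 1.001 F [ 0.4  0.1 -1.4]
shift [-0.089 -0.274  2.389] turn 0.067 rows>= 1.5399532032856107
```

```bash
python3 - <<'E'
from h import *
from workcell import manip
z=snap("side","s1");o=manip.get_obs();C=cloud(z);print(o['position'])
P=(C-o['position'])
m=(np.abs(P[...,0])<.03)&(np.abs(P[...,1])<.09)&(C[...,2]>0.06)&(z['d']>0)
print(np.percentile(C[m][:,2],[0,1,5,20,50]), proj(z,np.array(o['position'])))
E
```

```text
[ 0.66222287 -0.05511574  0.17585115]
[0.21938426 0.22980734 0.2720334  0.32171599 0.40323551] [244.45087013 154.83700662]
```

View pics/s1.png

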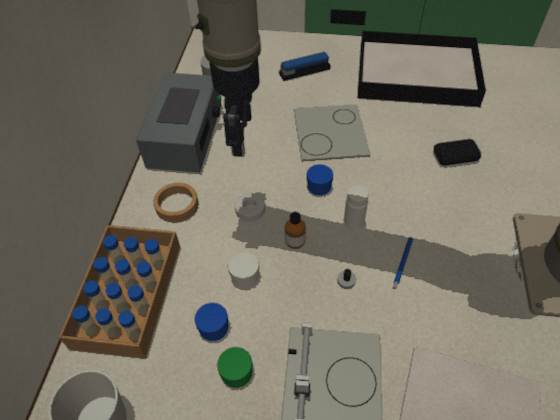

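```bash
python3 -m pendant '[[-0.09,-0.3,1.5,0.067,0],[-0.09,-0.3,3,0.067,0],[-0.09,-0.3,4.0,0.067,0],[-0.09,-0.3,4.0,0.067,0]]' 40; python3 go.py 0.666 -0.0675 0.0 2.1;python3 - <<'E'
from h import *
from workcell import manip
o=manip.get_obs();z=snap("wrist","w2");C=cloud(z)
M=R.from_quat(o['ee_rot']).as_matrix();P=(C-o['position'])@M
m=(np.abs(P[...,0])<.03)&(np.abs(P[...,1])<.08)&(z['d']>0)&(z['d']<.135)
Q=P[m];print(Q.max(0),Q.min(0))
E
```

```text
clock: 2.62
position: [0.6641, -0.0656, 0.0131]
ee_rot: [-0.02, 1.0, 0.001, -0.003]
ft_force: [0.1, 0.3, 1.5]
grip_width: 0.996
t 2.62 pos [ 0.6641 -0.0656  0.0131] yaw 2.33 tilt z [-0.006  0.001 -1.   ] grip 0.996 F [0.1 0.3 1.5]
shift [-0.048 -0.051  0.328] turn 0.038 rows>= 0.21472644430944313
[ 0.02099275  0.07554011 -0.05159507] [-0.01419305 -0.0746806  -0.12940774]
```

View pics/w2.png

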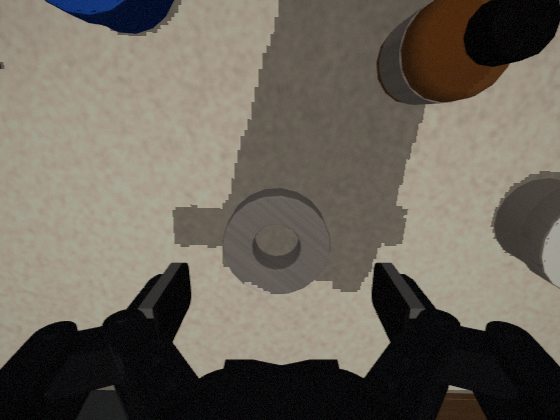

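```bash
cat > circ.py <<'E'
from h import *
from scipy.optimize import least_squares
def fit(P):
    f=lambda q:np.hypot(P[:,0]-q[0],P[:,1]-q[1])-q[2]
    r=least_squares(f,[*P.mean(0),.03],loss='soft_l1',f_scale=.001);return r.x
def ringtop(z,guess,h,rmax,tol=.004):
    C=cloud(z);m=(np.hypot(C[...,0]-guess[0],C[...,1]-guess[1])<rmax)&(np.abs(C[...,2]-h)<tol)
    m=m.astype(np.uint8);cs,_=cv2.findContours(m,cv2.RETR_EXTERNAL,cv2.CHAIN_APPROX_NONE)
    c=max(cs,key=cv2.contourArea)[:,0,:];return fit(onz(z,c[:,0],c[:,1],h)[:,:2]),len(c)
E
python3 - <<'E'
from circ import *
z=load("pics/w2.npz");print(ringtop(z,(.666,-.0675),.02,.045))
for n in("top","side"):print(n,ringtop(load(f"pics/{n}0.npz"),(.666,-.0675),.02,.045))
E
```

```text
(array([ 0.66454187, -0.06810015,  0.03096925]), 296)
top (array([ 0.66606404, -0.06896462,  0.03040226]), 75)
side (array([ 0.66673845, -0.06546462,  0.03134179]), 78)
```

```bash
python3 -m pendant '[[-0.04,-0.06,0.4,0.04,0],[-0.04,-0.06,0.7,0.04,0],[-0.04,-0.06,0.85,0.04,0]]' 40;python3 go.py 0.6655 -0.068 -0.036 2.1
```

```text
clock: 3.05
position: [0.6679, -0.0705, -0.0185]
ee_rot: [-0.017, 1.0, 0.0, -0.0]
ft_force: [0.0, -0.6, 0.7]
grip_width: 1.0
t 3.05 pos [ 0.6679 -0.0705 -0.0185] yaw 1.92 tilt z [-0.  0. -1.] grip 1.0 F [ 0.  -0.6  0.7]
shift [0.059 0.065 0.438] turn -0.029 rows>= 0.28615403582901816
```

```bash
python3 -m pendant '[[0.05,0.05,0.2,0,0],[0.05,0.05,0.35,0,0],[0.05,0.05,0.35,0,0]]' 40;for i in 1 2 3; do python3 go.py 0.6655 -0.068 -0.036 2.1; done
```

```text
clock: 3.42
position: [0.6657, -0.0686, -0.0324]
ee_rot: [-0.017, 1.0, 0.0, -0.0]
ft_force: [0.8, 0.1, 0.3]
grip_width: 0.998
t 3.42 pos [ 0.6657 -0.0686 -0.0324] yaw 1.93 tilt z [-0.001  0.    -1.   ] grip 0.998 F [0.8 0.1 0.3]
shift [0.005 0.015 0.09 ] turn -0.028 rows>= 0.05840684933327053
t 3.42 pos [ 0.6657 -0.0686 -0.0324] yaw 1.93 tilt z [-0.001  0.    -1.   ] grip 0.998 F [0.8 0.1 0.3]
shift [0.005 0.015 0.09 ] turn -0.028 rows>= 0.05840684933327053
t 3.42 pos [ 0.6657 -0.0686 -0.0324] yaw 1.93 tilt z [-0.001  0.    -1.   ] grip 0.998 F [0.8 0.1 0.3]
shift [0.005 0.015 0.09 ] turn -0.028 rows>= 0.05840684933327053
```

```bash
python3 -m pendant '[[0,0,0,0,0.5],[0,0,0,0,0.5],[0,0,0,0,0.5],[0,0,0,0,0.5]]' 40;python3 - <<'E'
from h import *
z=snap("wrist","w3")
E
python3 go.py 0.6655 -0.068 -0.036 2.1
```

```text
clock: 3.92
position: [0.6665, -0.0688, -0.0309]
ee_rot: [-0.017, 1.0, 0.0, 0.0]
ft_force: [-2.2, 0.6, 5.8]
grip_width: 0.737
t 3.98 pos [ 0.6665 -0.0687 -0.0309] yaw 1.93 tilt z [ 0.001  0.    -1.   ] grip 0.734 F [-1.8  0.4  3.9]
shift [0.024 0.019 0.127] turn -0.029 rows>= 0.08344577624035275
```

View pics/w3.png

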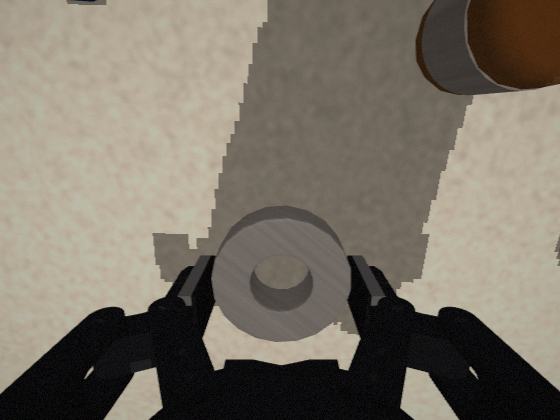

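```bash
python3 - <<'E'
from circ import *
from workcell import manip
o=manip.get_obs();z=load("pics/w3.npz");q,n=ringtop(z,(.666,-.068),.02,.045);print(q,n,q[:2]-o['position'][:2])
E
python3 -m pendant '[[0,0,-1.2,0,0.5],[0,0,-2.2,0,0.5],[0,0,-2.4,0,0.5]]' 40
python3 go.py 0.436 0.282 0.07 2.1
```

```text
[ 0.66435989 -0.06851613  0.03185845] 627 [-0.00213326  0.00022627]
clock: 4.35
position: [0.668, -0.069, 0.0677]
ee_rot: [-0.017, 1.0, -0.0, 0.003]
ft_force: [-0.1, 0.3, -0.5]
grip_width: 0.73
t 4.35 pos [ 0.668  -0.069   0.0677] yaw 1.92 tilt z [ 0.005  0.    -1.   ] grip 0.73 F [-0.1  0.3 -0.5]
shift [ 5.503  8.965 -0.088] turn -0.03 rows>= 6.732401916382033
```

```bash
python3 -m pendant '[[0.6,1,-0.8,0,0.5],[1.3,2.2,-0.8,0,0.5],[2.0,3.4,-0.8,0,0.5],[2.7,4.5,-0.8,0,0.5],[3.4,5.6,-0.5,0,0.5]]'
python3 go.py 0.438 0.282 0.07 2.1
```

```text
clock: 4.97
position: [0.5217, 0.1521, 0.0841]
ee_rot: [-0.017, 1.0, 0.0, 0.0]
ft_force: [0.2, 0.7, -1.0]
grip_width: 0.735
t 4.97 pos [0.5217 0.1521 0.0841] yaw 1.94 tilt z [ 0.001  0.001 -1.   ] grip 0.735 F [ 0.2  0.7 -1. ]
shift [1.982 3.315 0.353] turn -0.027 rows>= 2.4824091228138787
```

```bash
python3 -m pendant '[[1,1.7,0,0,0.5],[1.9,3.2,0.3,0,0.5],[1.98,3.315,0.8,0,0.5],[1.98,3.315,1.4,0,0.5],[1.98,3.315,1.6,0,0.5]]'
python3 go.py 0.438 0.282 -0.022 2.1
python3 - <<'E'
from circ import *
z=snap("wrist","w4")
E
```

```text
clock: 5.6
position: [0.4378, 0.2798, 0.0184]
ee_rot: [-0.017, 1.0, -0.001, -0.001]
ft_force: [0.1, -0.4, -0.9]
grip_width: 0.736
t 5.6 pos [0.4378 0.2798 0.0184] yaw 1.96 tilt z [-0.002 -0.002 -1.   ] grip 0.736 F [ 0.1 -0.4 -0.9]
shift [-0.01   0.057  1.009] turn -0.023 rows>= 0.6469183109992963
```

View pics/w4.png

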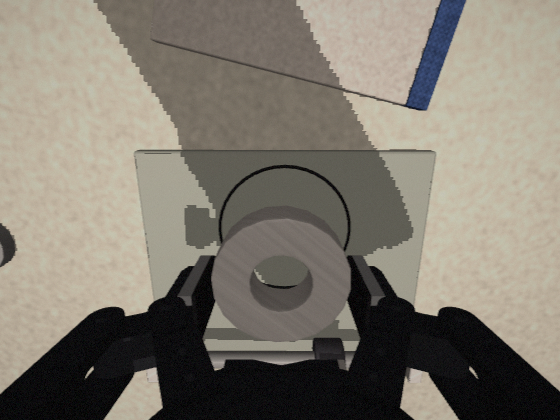

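The ring is over the plate. The printed circle spans columns 219–350 with its top at row 166.

```bash
python3 - <<'E'
from circ import *
z=load("pics/w4.npz")
P=onz(z,np.array([219.5,350,285,222,347]),np.array([225,225,166.5,202,202]),.008)[:,:2]
print(P.round(4));print(fit(P))
q,n=ringtop(z,(.436,.28),.069,.045,.006);print(q,n)
E
```

```text
[[0.4325 0.2416]
 [0.4297 0.3233]
 [0.3942 0.2812]
 [0.4174 0.2435]
 [0.4148 0.32  ]]
[0.43513043 0.28252878 0.04161052]
[0.43577327 0.28006299 0.03239276] 617
```

```bash
python3 -m pendant '[[0,0.055,0.5,0,0.5],[0,0.055,0.85,0,0.5],[0,0.055,0.96,0,0.5],[0,0.055,0.98,0,0.5],[0,0.055,0.98,0,0.5]]'
python3 go.py 0.438 0.282 -0.022 2.1
```

```text
clock: 6.28
position: [0.4393, 0.2829, -0.0186]
ee_rot: [-0.017, 1.0, 0.0, 0.0]
ft_force: [-1.1, -0.4, -0.7]
grip_width: 0.737
t 6.28 pos [ 0.4393  0.2829 -0.0186] yaw 1.92 tilt z [ 0.001  0.001 -1.   ] grip 0.737 F [-1.1 -0.4 -0.7]
shift [ 0.034 -0.021  0.086] turn -0.03 rows>= 0.060576741230930126
```

```bash
python3 -m pendant '[[0,0,0.05,0,0.5],[0,0,0.09,0,0.5],[0,0,0.09,0,0.5]]'
python3 go.py 0.438 0.282 -0.022 2.1
```

```text
clock: 6.65
position: [0.4389, 0.2827, -0.0228]
ee_rot: [-0.017, 1.0, -0.0, -0.0]
ft_force: [0.0, -0.0, -1.2]
grip_width: 0.738
t 6.65 pos [ 0.4389  0.2827 -0.0228] yaw 1.93 tilt z [-0. -0. -1.] grip 0.738 F [ 0.  -0.  -1.2]
shift [ 0.022 -0.016 -0.019] turn -0.029 rows>= 0.021222150551898213
```

```bash
python3 -m pendant '[[0,0,0.03,0,0.5],[0,0,0.05,0,0.5],[0,0,0.05,0,0.5]]'
python3 -m pendant '[[0,0,0.03,0,0.5],[0,0,0.05,0,0.5],[0,0,0.05,0,0.5]]'
```

```text
clock: 7.02
position: [0.439, 0.2828, -0.0231]
ee_rot: [-0.017, 1.0, 0.0, -0.0]
ft_force: [-8.4, -4.9, 22.2]
grip_width: 0.737
clock: 7.4
position: [0.439, 0.2828, -0.0234]
ee_rot: [-0.017, 1.0, 0.0, -0.0]
ft_force: [-17.8, -11.2, 47.7]
grip_width: 0.739
```

```bash
python3 -m pendant '[[0,0,-0.08,0,0.5],[0,0,-0.08,0,0.5]]'
python3 -m pendant '[[0,0,0,0,0],[0,0,0,0,0],[0,0,0,0,0]]'
python3 -m pendant '[[0,0,-1.5,0,0],[0,0,-3,0,0],[0,0,-4,0,0]]'
python3 - <<'E'
from circ import *
z=snap("wrist","w5");t=snap("top","t5")
q,n=ringtop(z,(.436,.28),.028,.045,.006);print(q,n)
E
python3 go.py 0.649 0.0965 0.12 2.1
```

```text
clock: 7.65
position: [0.4393, 0.283, -0.023]
ee_rot: [-0.017, 1.0, 0.0, 0.0]
ft_force: [-2.4, -0.7, 10.1]
grip_width: 0.735
clock: 8.02
position: [0.4388, 0.2826, -0.0238]
ee_rot: [-0.017, 1.0, -0.0, -0.0]
ft_force: [0.1, 0.5, -0.3]
grip_width: 0.999
clock: 8.4
position: [0.4395, 0.283, 0.1393]
ee_rot: [-0.017, 1.0, 0.001, 0.001]
ft_force: [0.4, 0.2, -0.8]
grip_width: 0.998
[0.43790014 0.28310356 0.03101547] 187
t 8.5 pos [0.4411 0.2843 0.1412] yaw 1.91 tilt z [ 0.006  0.005 -1.   ] grip 1.001 F [-0.1  0.2  0.2]
shift [-5.034 -4.868  0.535] turn -0.031 rows>= 4.49470157504159
```

View pics/w5.png

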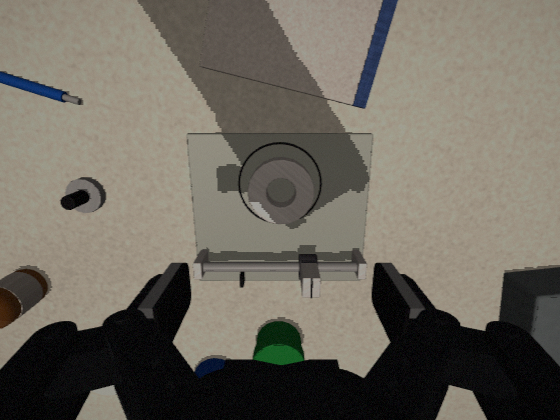

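```bash
python3 -m pendant '[[-1,-1,0,0,0],[-2.1,-2,0,0,0],[-3.2,-3.1,0,0,0],[-4.3,-4.1,0.3,0,0],[-5.03,-4.87,0.5,0,0]]'
python3 -m pendant '[[0,0,0.3,0,0],[0,0,0.3,0,0]]'
python3 go.py 0.649 0.0965 0.06 2.1
python3 - <<'E'
from circ import *
z=snap("wrist","w6")
print(ringtop(z,(.649,.0965),.042,.045,.006))
E
```

```text
clock: 9.12
position: [0.6476, 0.0922, 0.1147]
ee_rot: [-0.016, 1.0, -0.001, -0.001]
ft_force: [0.9, -0.1, 1.0]
grip_width: 0.999
clock: 9.38
position: [0.6451, 0.0953, 0.1024]
ee_rot: [-0.017, 1.0, -0.0, -0.002]
ft_force: [-0.5, 0.7, 0.2]
grip_width: 0.999
t 9.38 pos [0.6451 0.0953 0.1024] yaw 1.95 tilt z [-0.003 -0.    -1.   ] grip 0.999 F [-0.5  0.7  0.2]
shift [-0.101  0.027  1.059] turn -0.025 rows>= 0.6811221453892911
(array([0.64692315, 0.09637009, 0.02812667]), 199)
```

View pics/w6.png

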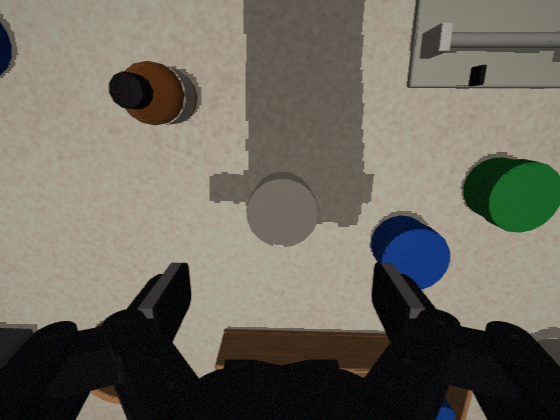

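```bash
python3 -m pendant '[[-0.07,0.03,1.3,0,0],[-0.07,0.03,2.5,0,0],[-0.07,0.03,2.95,0,0],[-0.07,0.03,2.98,0,0],[-0.07,0.03,2.98,0,0]]'
python3 go.py 0.648 0.0965 -0.018 2.1
```

```text
clock: 10.05
position: [0.6507, 0.0965, -0.0125]
ee_rot: [-0.017, 1.0, 0.0, 0.001]
ft_force: [1.3, 0.2, 0.2]
grip_width: 0.999
t 10.05 pos [ 0.6507  0.0965 -0.0125] yaw 1.95 tilt z [ 0.003  0.001 -1.   ] grip 0.999 F [1.3 0.2 0.2]
shift [0.068 0.001 0.138] turn -0.026 rows>= 0.09831077445407874
```

```bash
python3 -m pendant '[[0.05,0,0.05,0,0],[0.05,0,0.07,0,0.6],[0.05,0,0.07,0,0.6],[0.05,0,0.07,0,0.6],[0.05,0,0.07,0,0.6]]' 40
python3 go.py 0.648 0.0965 -0.018 2.1
python3 - <<'E'
from circ import *
from workcell import manip
o=manip.get_obs()
z=snap("wrist","w7")
q,n=ringtop(z,(.649,.0965),.042,.045,.006);print(q,n,q[:2]-o['position'][:2])
E
```

```text
clock: 10.68
position: [0.6476, 0.0961, -0.0168]
ee_rot: [-0.017, 1.0, 0.0, 0.0]
ft_force: [-2.1, 0.0, 7.0]
grip_width: 0.667
t 10.68 pos [ 0.6476  0.0961 -0.0168] yaw 1.93 tilt z [ 0.001  0.    -1.   ] grip 0.667 F [-2.1  0.   7. ]
shift [-0.01   0.008  0.029] turn -0.029 rows>= 0.02058187039899128
[0.6462144  0.09628672 0.02963063] 616 [-0.00139838  0.00013696]
```

View pics/w7.png

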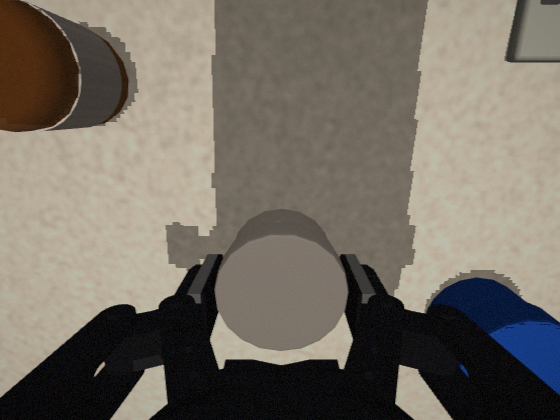

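```bash
python3 -m pendant '[[0,0,-1.4,0,0.6],[0,0,-2.8,0,0.6],[0.9,0.8,-3.2,0,0.6],[2.0,1.8,-3.2,0,0.6],[3.1,2.8,-3.2,0,0.6]]'
python3 go.py 0.4384 0.2828 0.09 2.1
```

```text
clock: 11.35
position: [0.5182, 0.2047, 0.1106]
ee_rot: [-0.017, 1.0, 0.0, 0.0]
ft_force: [1.2, 1.2, -0.6]
grip_width: 0.667
t 11.35 pos [0.5182 0.2047 0.1106] yaw 1.91 tilt z [ 0.  0. -1.] grip 0.667 F [ 1.2  1.2 -0.6]
shift [1.928 2.017 0.515] turn -0.031 rows>= 1.816073340913492
```

```bash
python3 -m pendant '[[1,1,0,0,0.6],[1.93,2.02,0.1,0,0.6],[1.93,2.02,0.8,0,0.6],[1.93,2.02,1.3,0,0.6],[1.93,2.02,1.3,0,0.6]]'
python3 -m pendant '[[0,0,0.1,0,0.6],[0,0,0.1,0,0.6]]'
python3 go.py 0.4384 0.2828 0.012 2.1
python3 - <<'E'
from circ import *
z=snap("wrist","w8")
E
```

```text
clock: 11.98
position: [0.4387, 0.2811, 0.0572]
ee_rot: [-0.017, 1.0, -0.001, -0.001]
ft_force: [0.4, 0.2, -0.2]
grip_width: 0.66
clock: 12.22
position: [0.4401, 0.282, 0.055]
ee_rot: [-0.017, 1.0, 0.0, 0.0]
ft_force: [0.3, -0.6, -0.6]
grip_width: 0.667
t 12.22 pos [0.4401 0.282  0.055 ] yaw 1.91 tilt z [ 0.001  0.001 -1.   ] grip 0.667 F [ 0.3 -0.6 -0.6]
shift [0.043 0.02  1.075] turn -0.032 rows>= 0.6885315146258765
```

View pics/w8.png

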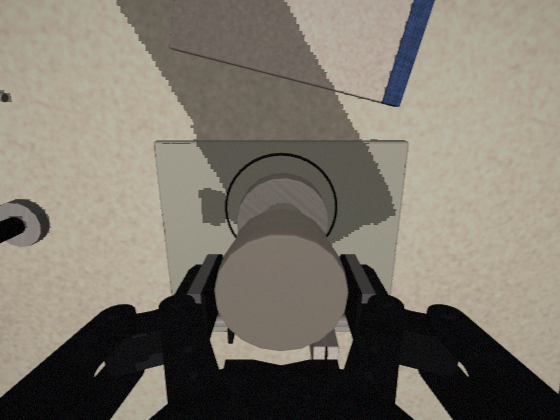

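```bash
python3 - <<'E'
from circ import *
z=load("pics/w8.npz");C=cloud(z)
m=(np.hypot(C[...,0]-.437,C[...,1]-.283)<.045)&(np.abs(C[...,2]-.028)<.006)
# left/right/top edges of mask per row/col
pts=[]
for r in range(178,205,2):
    x=np.where(m[r])[0]
    if len(x)>10: pts+= [(x[0]-.5,r),(x[-1]+.5,r)]
for c in range(255,315,4):
    y=np.where(m[:,c])[0]
    if len(y): pts.append((c,y[0]-.5))
pts=np.array(pts);P=onz(z,pts[:,0],pts[:,1],.028)[:,:2];print(fit(P),len(P))
f=lambda q:np.hypot(P[:,0]-q[0],P[:,1]-q[1])-.032
print(least_squares(f,[.437,.283],loss='soft_l1',f_scale=.001).x)
print("jar",ringtop(z,(.4387,.282),.114,.045,.008))
E
```

```text
[0.43675985 0.28305728 0.03078669] 43
[0.43824183 0.28309748]
jar (array([0.43855519, 0.28219902, 0.03010781]), 619)
```

```bash
python3 -m pendant '[[0.025,0.022,0.5,0,0.6],[0.025,0.022,0.9,0,0.6],[0.025,0.022,0.97,0,0.6],[0.025,0.022,0.97,0,0.6]]'
python3 -m pendant '[[0,0,0,0,0.6],[0,0,0,0,0.6]]'
python3 go.py 0.4391 0.2829 0.0105 2.1
```

```text
clock: 12.78
position: [0.4389, 0.2827, 0.0159]
ee_rot: [-0.017, 1.0, -0.0, -0.0]
ft_force: [-0.8, 0.6, -1.4]
grip_width: 0.661
clock: 13.02
position: [0.439, 0.283, 0.0162]
ee_rot: [-0.017, 1.0, 0.0, 0.0]
ft_force: [-1.1, -0.8, -0.9]
grip_width: 0.666
t 13.03 pos [0.439  0.283  0.0162] yaw 1.92 tilt z [ 0.001  0.001 -1.   ] grip 0.666 F [-1.1 -0.8 -0.9]
shift [-0.002 -0.003  0.142] turn -0.029 rows>= 0.09099498919439468
```

```bash
python3 -m pendant '[[0,0,0.06,0,0.6],[0,0,0.08,0,0.6],[0,0,0.08,0,0.6]]'
python3 -m pendant '[[0,0,0.02,0,0.6],[0,0,0.03,0,0.6],[0,0,0.03,0,0.6]]'
```

```text
clock: 13.4
position: [0.4386, 0.2827, 0.0124]
ee_rot: [-0.017, 1.0, -0.0, -0.0]
ft_force: [0.2, 0.5, -1.2]
grip_width: 0.667
clock: 13.78
position: [0.4387, 0.2827, 0.0113]
ee_rot: [-0.017, 1.0, 0.0, -0.0]
ft_force: [0.1, 0.4, -1.3]
grip_width: 0.664
```

```bash
python3 -m pendant '[[0,0,0.02,0,0.6],[0,0,0.025,0,0.6],[0,0,0.025,0,0.6]]'
```

```text
clock: 14.15
position: [0.4388, 0.2828, 0.0111]
ee_rot: [-0.017, 1.0, 0.0, -0.0]
ft_force: [-4.3, -2.4, 10.3]
grip_width: 0.661
```

Contact. I'll release, back straight up and check.

```bash
python3 -m pendant '[[0,0,0,0,0],[0,0,0,0,0],[0,0,0,0,0],[0,0,0,0,0]]'
python3 -m pendant '[[0,0,-1,0,0],[0,0,-2.2,0,0],[0,0,-3.2,0,0],[0,0,-3.2,0,0],[0,0,-3.2,0,0]]'
python3 - <<'E'
from circ import *
z=snap("wrist","w9");t=snap("top","t9");s=snap("side","s9")
print(ringtop(z,(.4375,.283),.07,.045,.008))
C=cloud(t);m=np.hypot(C[...,0]-.4375,C[...,1]-.283)<.05
print("top",ringtop(t,(.4375,.283),.07,.045,.008),"t5 ring",ringtop(load("pics/t5.npz"),(.4375,.283),.028,.045,.006))
cv2.imwrite("pics/s9c.png",cv2.resize(s['p'][300:420,270:400,::-1],None,fx=5,fy=5,interpolation=cv2.INTER_CUBIC))
E
python3 go.py 0.515 0.3115 0.12 2.1
```

```text
clock: 14.65
position: [0.4387, 0.2828, 0.0102]
ee_rot: [-0.017, 1.0, -0.0, -0.0]
ft_force: [-0.5, -0.1, -0.6]
grip_width: 0.998
clock: 15.28
position: [0.4384, 0.2826, 0.1376]
ee_rot: [-0.017, 1.0, -0.0, -0.0]
ft_force: [0.1, -0.4, 0.3]
grip_width: 0.997
(array([0.43817336, 0.28307091, 0.02820465]), 194)
top (array([0.44028938, 0.27967088, 0.02649896]), 75) t5 ring (array([0.43943004, 0.27988816, 0.02948483]), 93)
t 15.43 pos [0.4381 0.2823 0.137 ] yaw 1.93 tilt z [-0.002 -0.001 -1.   ] grip 0.998 F [ 0.9 -0.7  0.7]
shift [-1.946  0.666  0.421] turn -0.029 rows>= 1.3440433337746756
```

View pics/w9.png

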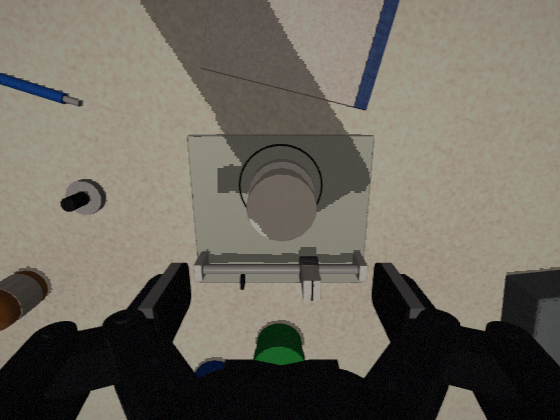

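View pics/s9c.png

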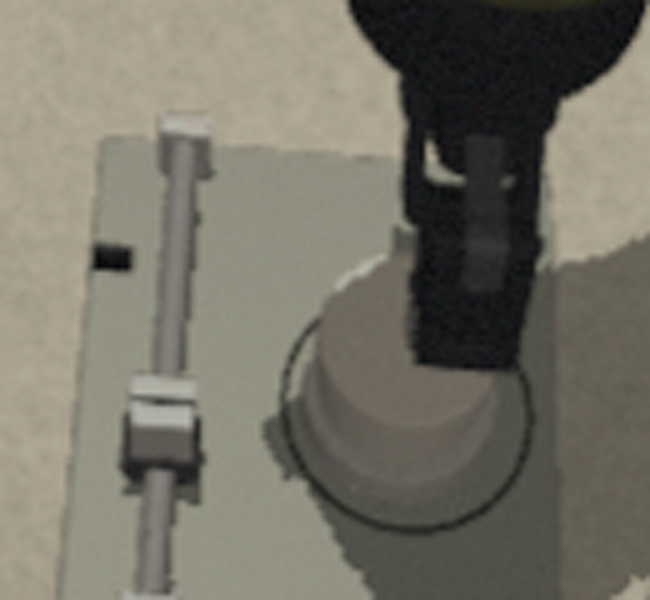

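```bash
python3 - <<'E'
from circ import *
z=load("pics/w9.npz")
cv2.imwrite("pics/w9c.png",cv2.resize(z['p'][240:310,190:375,::-1],None,fx=4,fy=4,interpolation=cv2.INTER_CUBIC))
E
```

```text
(no output)
```

View pics/w9c.png

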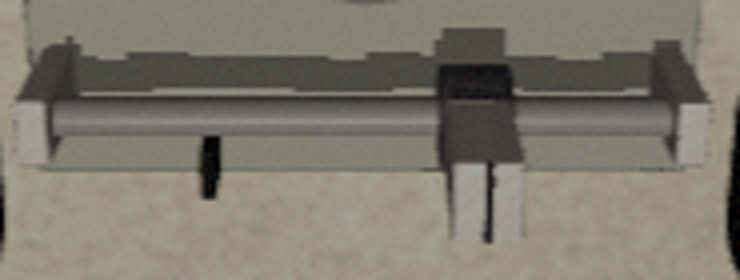

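```bash
python3 - <<'E'
from circ import *
z=load("pics/w9.npz")
g=lambda x,y,h:onz(z,(x+.5)/4-.5+190,(y+.5)/4-.5+240,h)[:2]
l1,l2=g(489,163,.07),g(488,241,.07);t1=g(208.5,196,.022)
pL=g(33,103,.04);pR=g(692,103,.04)
print(l1,l2,t1,pL,pR)
d=(pR-pL)/np.linalg.norm(pR-pL);print("yaw",np.degrees(np.arctan2(-d[0],d[1])),"len",np.linalg.norm(pR-pL))
mid=(pL+pR)/2
print("stop s",(( l1+l2)/2-mid)@d,"tab s",(t1-mid)@d, "stop center",(l1+l2)/2)
E
```

```text
[0.50352197 0.31230162] [0.5230738  0.31331305] [0.54367412 0.24542864] [0.50831526 0.20544289] [0.50305146 0.36416925]
yaw 1.8993912899011678 len 0.15881361498855687
stop s 0.02773350464169639 tab s -0.0406149768602518 stop center [0.51329789 0.31280734]
```

```bash
python3 -m pendant '[[-1,0.35,0,0,0.4],[-1.91,0.69,0,0,0.4],[-1.91,0.69,1,0,0.4],[-1.91,0.69,1.8,0,0.4],[-1.91,0.69,1.8,0,0.4]]'
python3 -m pendant '[[0,0,0,0,0.4],[0,0,0,0,0.4]]'
python3 go.py 0.5135 0.3125 0.018 1.9
python3 - <<'E'
from circ import *
z=snap("wrist","w10")
E
```

```text
clock: 16.05
position: [0.5122, 0.3115, 0.0631]
ee_rot: [-0.017, 1.0, -0.002, -0.002]
ft_force: [-0.0, 0.3, 0.1]
grip_width: 0.602
clock: 16.3
position: [0.515, 0.3135, 0.0679]
ee_rot: [-0.017, 1.0, 0.001, 0.001]
ft_force: [-0.1, 0.3, 0.6]
grip_width: 0.6
t 16.3 pos [0.515  0.3135 0.0679] yaw 1.93 tilt z [ 0.002  0.002 -1.   ] grip 0.6 F [-0.1  0.3  0.6]
shift [ 0.04  -0.025  1.248] turn 0.004 rows>= 0.7991827794838137
```

View pics/w10.png

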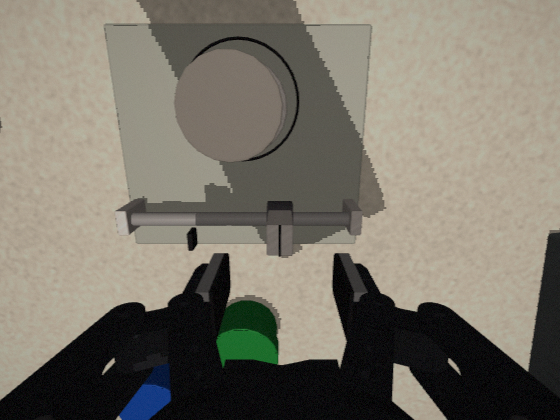

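```bash
python3 - <<'E'
from circ import *
z=load("pics/w10.npz")
cv2.imwrite("pics/w10c.png",cv2.resize(z['p'][190:265,105:370,::-1],None,fx=3,fy=3,interpolation=cv2.INTER_CUBIC))
E
python3 -m pendant '[[0.04,-0.02,0.6,0,0.4],[0.04,-0.02,1.1,0,0.4],[0.04,-0.02,1.18,0,0.4],[0.04,-0.02,1.18,0,0.4]]'
python3 go.py 0.5135 0.3125 0.018 1.9
```

```text
clock: 16.85
position: [0.5128, 0.3122, 0.0194]
ee_rot: [-0.017, 1.0, 0.0, 0.0]
ft_force: [0.3, 0.6, 0.3]
grip_width: 0.599
t 16.85 pos [0.5128 0.3122 0.0194] yaw 1.92 tilt z [ 0.  0. -1.] grip 0.599 F [0.3 0.6 0.3]
shift [-0.018  0.008  0.034] turn 0.004 rows>= 0.025422497118054097
```

View pics/w10c.png

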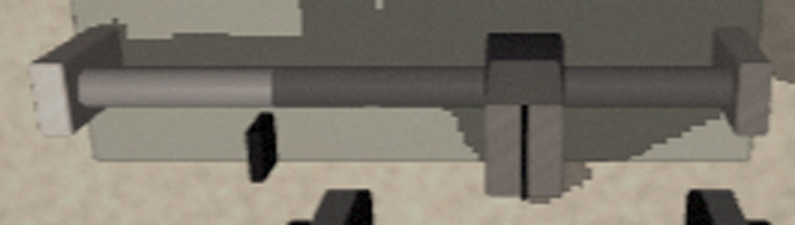

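```bash
python3 - <<'E'
from circ import *
z=load("pics/w10.npz")
g=lambda x,y,h:onz(z,(x+.5)/3-.5+105,(y+.5)/3-.5+190,h)[:2]
l1,l2=g(524,106,.07),g(524,197,.07)
pL=g(55,66,.04);pR=g(749,62,.04)
print(pL,pR,l1,l2)
d=np.array([-np.sin(np.radians(1.9)),np.cos(np.radians(1.9))]);mid=(pL+pR)/2;print(np.linalg.norm(pR-pL))
for h,x,y in((.022,257,155),(.022,258,178)):
    t=g(x,y,h);print("tab",t,(t-mid)@d)
print("stop",((l1+l2)/2-mid)@d,((l1+l2)/2))
P=load("pics/w10.npz")
# project hypothetical tab box with s
c=mid+0
px=np.array([np.cos(np.radians(1.9)),np.sin(np.radians(1.9))])
for s in(-.042,-.040,-.038):
  for h in(.008,.022):
    pts=[np.r_[mid+px*(.022+a)+d*(s+b),h] for a in(-.007,.007) for b in(-.002,.002)]
    q=proj(z,np.array(pts));print(s,h,((q-[105,190]+.5)*3-.5).round(0).tolist())
E
python3 -m pendant '[[0,0,0.04,0,0.95],[0,0,0.04,0,0.95],[0,0,0.04,0,0.95],[0,0,0.04,0,0.95]]' 30
python3 go.py 0.5135 0.3125 0.018 1.9
```

```text
[0.50880176 0.20696929] [0.5027419 0.363335 ] [0.5037268  0.31263836] [0.52320547 0.31326344]
0.15648309341725739
tab [0.53715041 0.24593974] -0.04023121212845904
tab [0.54352534 0.24585785] -0.04052441491325199
stop 0.027528362552302052 [0.51346614 0.3129509 ]
-0.042 0.008 [[252.0, 81.0], [268.0, 81.0], [257.0, 130.0], [272.0, 130.0]]
-0.042 0.022 [[237.0, 99.0], [253.0, 99.0], [242.0, 151.0], [258.0, 151.0]]
-0.04 0.008 [[260.0, 81.0], [275.0, 81.0], [264.0, 130.0], [279.0, 130.0]]
-0.04 0.022 [[245.0, 99.0], [261.0, 99.0], [250.0, 151.0], [265.0, 151.0]]
-0.038 0.008 [[268.0, 81.0], [283.0, 81.0], [272.0, 130.0], [287.0, 130.0]]
-0.038 0.022 [[253.0, 99.0], [269.0, 99.0], [258.0, 151.0], [273.0, 151.0]]
clock: 17.35
position: [0.5128, 0.3123, 0.018]
ee_rot: [-0.017, 1.0, 0.0, 0.0]
ft_force: [-0.6, -0.1, 5.3]
grip_width: 0.18
t 17.35 pos [0.5128 0.3123 0.018 ] yaw 1.93 tilt z [ 0.001  0.001 -1.   ] grip 0.18 F [-0.6 -0.1  5.3]
shift [-0.017  0.005  0.001] turn 0.004 rows>= 0.011232031410390622
```

```bash
python3 -m pendant '[[0,-0.4,0,0,0.95],[0,-0.8,0,0,0.95],[0,-1.3,0,0,0.95],[0,-1.7,0,0,0.95],[0,-1.7,0,0,0.95]]'
python3 -m pendant '[[0,0,0,0,0.95],[0,0,0,0,0.95]]'
python3 go.py 0.5148 0.2443 0.018 1.9
python3 - <<'E'
from circ import *
z=snap("wrist","w11");s=snap("side","s11")
cv2.imwrite("pics/w11c.png",cv2.resize(z['p'][150:300,150:410,::-1],None,fx=3,fy=3,interpolation=cv2.INTER_CUBIC))
E
```

```text
clock: 17.98
position: [0.5152, 0.2414, 0.018]
ee_rot: [-0.015, 1.0, -0.0, -0.0]
ft_force: [-1.5, -0.4, 7.0]
grip_width: 0.178
clock: 18.23
position: [0.5151, 0.2427, 0.018]
ee_rot: [-0.016, 1.0, -0.0, 0.0]
ft_force: [-1.0, -1.0, 7.0]
grip_width: 0.179
t 18.23 pos [0.5151 0.2427 0.018 ] yaw 1.87 tilt z [ 0. -0. -1.] grip 0.179 F [-1. -1.  7.]
shift [ 0.007  0.04  -0.   ] turn -0.005 rows>= 0.02584326562780175
```

View pics/w11c.png

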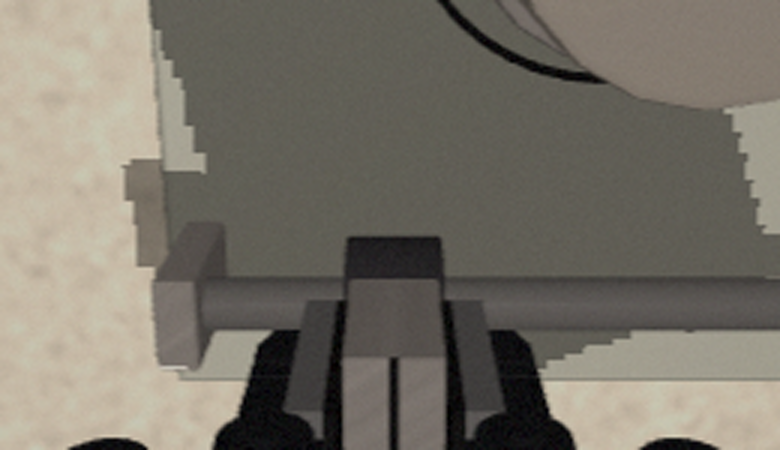

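```bash
python3 -m pendant '[[0,0,0,0,0.95],[0,0,0,0,0.95]]'
python3 -m pendant '[[0,0,0,0,0.4],[0,0,0,0,0.4]]'
python3 -m pendant '[[0,0,-0.8,0,0.4],[1,0,-1.6,0,0.4],[2,0,-2.3,0,0.2],[2,0,-2.3,0,0],[2,0,-2.3,0,0]]'
python3 -m pendant '[[0,0,0,0,0],[0,0,0,0,0]]'
python3 - <<'E'
from circ import *
z=snap("wrist","w12")
E
python3 go.py 0.5148 0.2443 0.018 1.9
```

```text
clock: 18.58
position: [0.5151, 0.2427, 0.018]
ee_rot: [-0.016, 1.0, -0.0, 0.0]
ft_force: [-1.4, -0.9, 8.0]
grip_width: 0.179
clock: 18.82
position: [0.5146, 0.2433, 0.0172]
ee_rot: [-0.017, 1.0, -0.0, -0.0]
ft_force: [-0.1, 0.2, -0.8]
grip_width: 0.587
clock: 19.45
position: [0.4351, 0.2412, 0.1092]
ee_rot: [-0.017, 1.0, 0.0, 0.0]
ft_force: [0.6, 0.1, -0.3]
grip_width: 0.997
clock: 19.7
position: [0.4351, 0.2409, 0.1087]
ee_rot: [-0.016, 1.0, -0.001, -0.0]
ft_force: [0.9, 0.2, -0.4]
grip_width: 0.997
t 19.75 pos [0.4351 0.241  0.1088] yaw 1.89 tilt z [-0.001 -0.001 -1.   ] grip 1.002 F [1.1 0.2 0. ]
shift [-1.996  0.018  2.269] turn -0.001 rows>= 1.9340381493668197
```

View pics/w12.png

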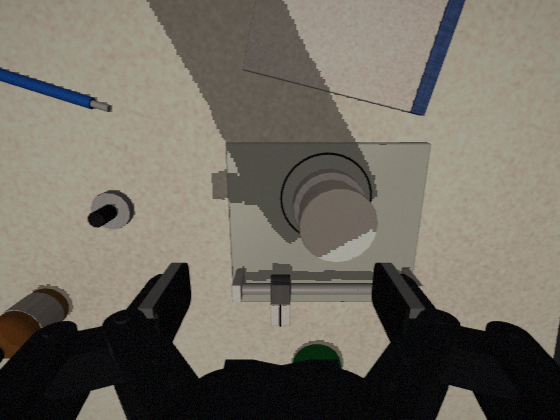

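```bash
python3 -m pendant '[[-1.3,0,-0.4,0,0],[-2.8,0.1,-0.4,0,0],[-4.1,0.1,-0.3,0,0],[-4.1,0.1,-0.3,0,0],[-4.1,0.1,-0.3,0,0]]'
python3 -m pendant '[[0,0,0,0,0],[0,0,0,0,0]]'
python3 - <<'E'
from circ import *
z=snap("wrist","w13");snap("side","s13");snap("top","t13")
E
python3 go.py 0.5148 0.2443 0.018 1.9
```

```text
clock: 20.38
position: [0.5982, 0.2507, 0.1207]
ee_rot: [-0.017, 1.0, -0.0, -0.001]
ft_force: [-0.6, -0.0, 0.6]
grip_width: 1.0
clock: 20.62
position: [0.5981, 0.2514, 0.1222]
ee_rot: [-0.017, 1.0, 0.0, 0.0]
ft_force: [-0.1, -0.3, 0.5]
grip_width: 1.0
t 20.77 pos [0.5984 0.2512 0.122 ] yaw 1.95 tilt z [ 0.     0.001 -1.   ] grip 0.999 F [ 0.3 -0.1  0.4]
shift [ 2.096 -0.103  2.598] turn 0.008 rows>= 2.137206595163264
```

View pics/w13.png

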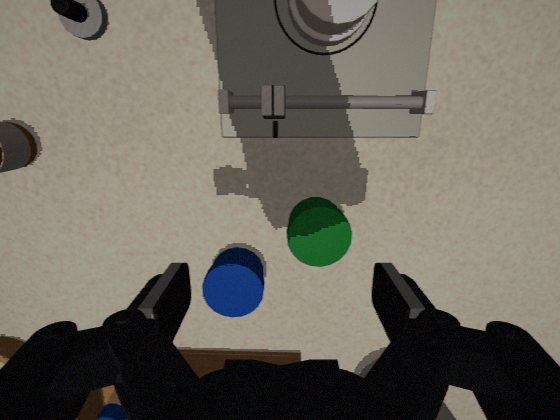

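```bash
python3 - <<'E'
from circ import *
z=load("pics/w13.npz")
a=cv2.resize(z['p'][70:150,210:310,::-1],None,fx=7,fy=7,interpolation=cv2.INTER_CUBIC)
cv2.imwrite("pics/w13c.png",a)
s=load("pics/s13.npz")
cv2.imwrite("pics/s13c.png",cv2.resize(s['p'][310:400,270:350,::-1],None,fx=6,fy=6,interpolation=cv2.INTER_CUBIC))
t=load("pics/t13.npz")
cv2.imwrite("pics/t13c.png",cv2.resize(t['p'][220:260,100:210,::-1],None,fx=7,fy=7,interpolation=cv2.INTER_CUBIC))
E
```

```text
(no output)
```

View pics/w13c.png

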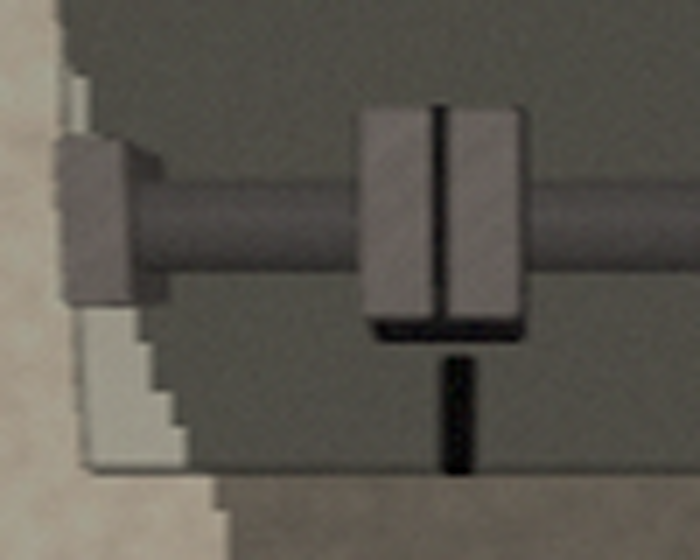

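View pics/s13c.png

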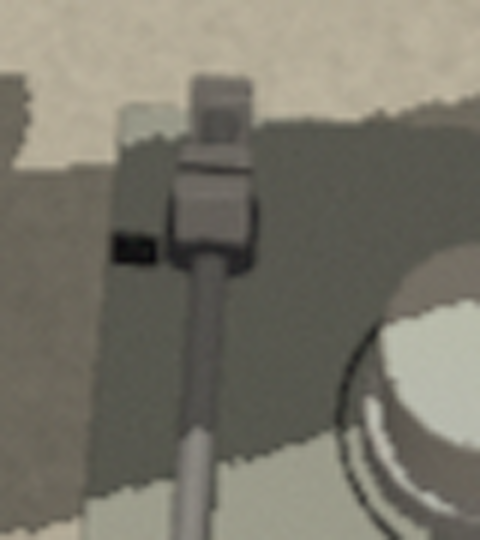

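View pics/t13c.png

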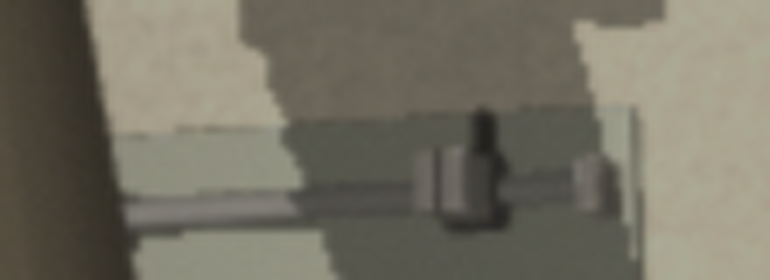

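```bash
python3 - <<'E'
from circ import *
d=np.array([-np.sin(np.radians(1.9)),np.cos(np.radians(1.9))])
def go(n,ox,oy,k,l,t):
    z=load(n);g=lambda p,h:onz(z,(p[0]+.5)/k-.5+ox,(p[1]+.5)/k-.5+oy,h)[:2]
    a,b=g(l,.07),g(t,.022);print(n,a,b,"stop-tab",(a-b)@d)
go("pics/w13.npz",210,70,7,(438.5,211),(457.5,410))
go("pics/s13.npz",270,310,6,(215,168),(133,246))
go("pics/t13.npz",100,220,7,(436,178),(483,130))
E
```

```text
pics/w13.npz [0.51623733 0.24324315] [0.53753252 0.24493837] stop-tab -0.0009882415464230732
pics/s13.npz [0.51701253 0.24290263] [0.53927677 0.24709098] stop-tab -0.0034478662930193652
pics/t13.npz [0.51782837 0.24269848] [0.53916135 0.24144648] stop-tab 0.0019586058157084548
```

```bash
python3 -m pendant '[[1.3,-0.1,0,0,0.4],[2.08,-0.12,0,0,0.4],[2.08,-0.12,1.2,0,0.4],[2.08,-0.12,1.5,0,0.4],[2.08,-0.12,1.5,0,0.4]]'
python3 -m pendant '[[0,0,0,0,0.4],[0,0,0,0,0.4]]'
python3 go.py 0.515 0.2437 0.018 1.9
```

```text
clock: 21.4
position: [0.5157, 0.243, 0.0614]
ee_rot: [-0.017, 1.0, -0.0, -0.0]
ft_force: [-0.0, 0.4, -0.0]
grip_width: 0.603
clock: 21.65
position: [0.5166, 0.2436, 0.0627]
ee_rot: [-0.017, 1.0, 0.0, 0.001]
ft_force: [0.3, 0.1, 0.6]
grip_width: 0.599
t 21.65 pos [0.5166 0.2436 0.0627] yaw 1.91 tilt z [ 0.002  0.001 -1.   ] grip 0.599 F [0.3 0.1 0.6]
shift [0.041 0.003 1.116] turn 0.002 rows>= 0.7148688485785029
```

```bash
python3 -m pendant '[[0.03,0,0.5,0,0.4],[0.03,0,1.0,0,0.4],[0.03,0,1.07,0,0.4],[0.03,0,1.07,0,0.4]]'
python3 -m pendant '[[0,0,0,0,0.4],[0,0,0,0,0.95],[0,0,0,0,0.95],[0,0,0,0,0.95],[0,0,0,0,0.95]]'
python3 go.py 0.515 0.2437 0.018 1.9
```

```text
clock: 22.15
position: [0.515, 0.2435, 0.0195]
ee_rot: [-0.017, 1.0, 0.0, 0.0]
ft_force: [-0.4, 0.3, -0.0]
grip_width: 0.599
clock: 22.78
position: [0.5147, 0.2434, 0.0191]
ee_rot: [-0.017, 1.0, 0.0, 0.0]
ft_force: [-1.5, -0.5, 5.1]
grip_width: 0.178
t 22.77 pos [0.5147 0.2434 0.0191] yaw 1.92 tilt z [ 0.  0. -1.] grip 0.178 F [-1.5 -0.5  5.1]
shift [-0.008  0.007  0.029] turn 0.004 rows>= 0.019426634822204563
```

```bash
python3 -m pendant '[[0,0.01,0,0,0.95],[0,0.01,0,0,0.95],[0,0.01,0,0,0.95]]'
python3 -m pendant '[[0,0,0,0,0.4],[0,0,0,0,0.4],[0,0,-0.8,0,0.4],[0,0,-1.6,0,0.4],[-2,0.1,-2.6,0,0]]'
python3 -m pendant '[[0,0,0,0,0],[0,0,0,0,0]]'
python3 - <<'E'
from circ import *
z=snap("wrist","w14")
a=cv2.resize(z['p'][70:190,200:350,::-1],None,fx=5,fy=5,interpolation=cv2.INTER_CUBIC)
cv2.imwrite("pics/w14c.png",a)
E
python3 go.py 0.446 -0.06 0.12 1.9
```

```text
clock: 23.15
position: [0.5147, 0.2437, 0.0191]
ee_rot: [-0.017, 1.0, 0.0, 0.0]
ft_force: [-1.3, -0.5, 6.5]
grip_width: 0.177
clock: 23.78
position: [0.5678, 0.2491, 0.1114]
ee_rot: [-0.018, 1.0, 0.0, -0.001]
ft_force: [0.6, 0.9, 0.7]
grip_width: 0.794
clock: 24.02
position: [0.5695, 0.2481, 0.1098]
ee_rot: [-0.017, 1.0, -0.0, -0.001]
ft_force: [-0.4, -0.4, -0.0]
grip_width: 0.998
t 24.07 pos [0.569  0.2482 0.1095] yaw 1.94 tilt z [-0.002 -0.001 -1.   ] grip 0.999 F [-0.1 -0.  -0.3]
shift [ 3.334 -7.596 -0.25 ] turn 0.006 rows>= 5.3116718332119435
```

View pics/w14c.png

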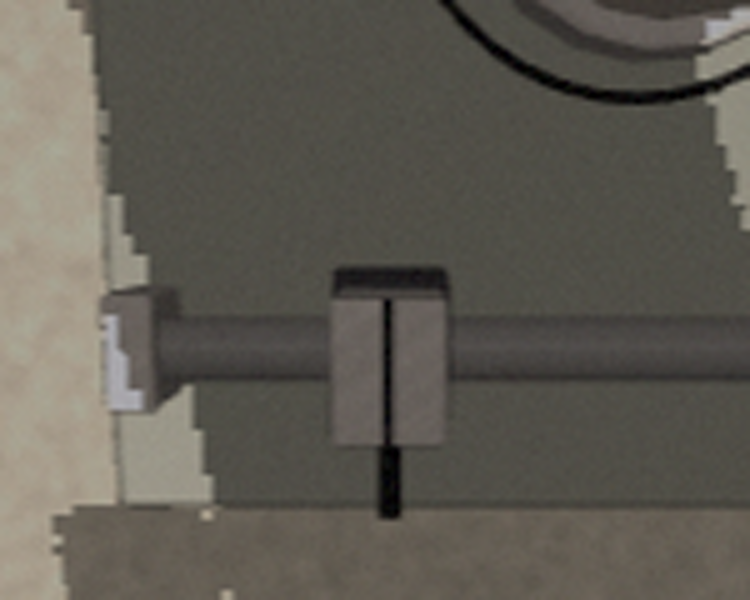

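```bash
python3 - <<'E'
from circ import *
d=np.array([-np.sin(np.radians(1.9)),np.cos(np.radians(1.9))])
z=load("pics/w14.npz");g=lambda p,h:onz(z,(p[0]+.5)/5-.5+200,(p[1]+.5)/5-.5+70,h)[:2]
a,b=g((388,370),.07),g((390,495),.022);print(a,b,(a-b)@d)
E
python3 -m pendant '[[0.6,-1.3,-0.25,0,0],[1.2,-2.7,-0.25,0,0],[1.8,-4.1,-0.25,0,0],[2.4,-5.5,-0.25,0,0],[3.0,-6.8,-0.25,0,0]]'
python3 go.py 0.4465 -0.0605 0.1 1.9
```

```text
[0.51573322 0.24434987] [0.54116069 0.24493675] 0.00025649256726142076
clock: 24.7
position: [0.4572, -0.0288, 0.1199]
ee_rot: [-0.017, 1.0, 0.0, -0.001]
ft_force: [-0.3, -1.2, 0.4]
grip_width: 1.003
t 24.7 pos [ 0.4572 -0.0288  0.1199] yaw 1.96 tilt z [-0.001  0.001 -1.   ] grip 1.003 F [-0.3 -1.2  0.4]
shift [ 0.295 -0.782  0.496] turn 0.01 rows>= 0.6221977056353352
```

Stop error is now about +0.3 mm. Next is the tall jar.

```bash
python3 -m pendant '[[0.29,-0.78,0.2,0,0],[0.29,-0.78,0.45,0,0],[0.29,-0.78,0.45,0,0],[0.29,-0.78,0.45,0,0]]'
python3 go.py 0.4465 -0.0605 0.0 1.9
python3 - <<'E'
from circ import *
z=snap("wrist","w15")
print(ringtop(z,(.4465,-.0605),.092,.035,.008))
E
```

```text
clock: 25.2
position: [0.4489, -0.0579, 0.1025]
ee_rot: [-0.018, 1.0, -0.0, -0.0]
ft_force: [0.3, -0.7, 0.5]
grip_width: 0.997
t 25.2 pos [ 0.4489 -0.0579  0.1025] yaw 2.05 tilt z [-0. -0. -1.] grip 0.997 F [ 0.3 -0.7  0.5]
shift [ 0.062 -0.063  2.562] turn 0.024 rows>= 1.6408581074683588
(array([ 0.44369796, -0.06122523,  0.02039324]), 180)
```

View pics/w15.png

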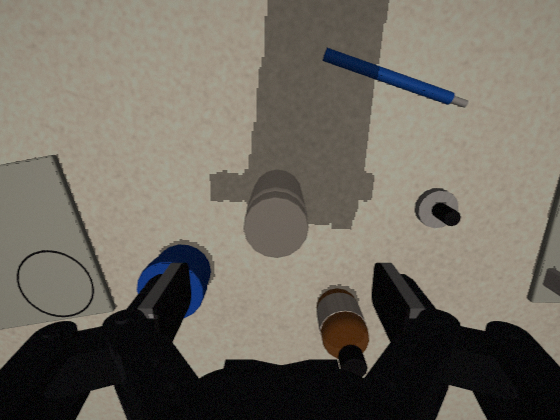

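```bash
python3 -m pendant '[[0.07,-0.075,0,0,0],[0.07,-0.075,1,0,0],[0.07,-0.075,2.2,0,0],[0.07,-0.075,2.5,0,0],[0.07,-0.075,2.5,0,0]]'
python3 go.py 0.446 -0.061 0.0 1.9
python3 -m pendant '[[0,0,0,0,0.7],[0,0,0,0,0.7],[0,0,0,0,0.7],[0,0,0,0,0.7],[0,0,0,0,0.7]]' 40
python3 go.py 0.446 -0.061 0.0 1.9
python3 - <<'E'
from circ import *
from workcell import manip
o=manip.get_obs()
z=snap("wrist","w16")
q,n=ringtop(z,(.4465,-.0605),.092,.035,.008);print(q,q[:2]-o['position'][:2])
E
```

```text
clock: 25.88
position: [0.4461, -0.0623, 0.0029]
ee_rot: [-0.017, 1.0, -0.0, -0.0]
ft_force: [-0.4, 0.8, -0.4]
grip_width: 1.001
t 25.88 pos [ 0.4461 -0.0623  0.0029] yaw 1.92 tilt z [-0.001 -0.    -1.   ] grip 1.001 F [-0.4  0.8 -0.4]
shift [0.002 0.034 0.072] turn 0.004 rows>= 0.05105803935458125
clock: 26.5
position: [0.4472, -0.0619, 0.0038]
ee_rot: [-0.017, 1.0, 0.0, 0.001]
ft_force: [-1.8, 1.2, 8.5]
grip_width: 0.505
t 26.5 pos [ 0.4472 -0.0619  0.0038] yaw 1.94 tilt z [ 0.002  0.001 -1.   ] grip 0.505 F [-1.8  1.2  8.5]
shift [0.029 0.023 0.095] turn 0.006 rows>= 0.06542629832433364
[ 0.43837933 -0.06334844  0.0188026 ] [-0.00881718 -0.00148132]
```

View pics/w16.png

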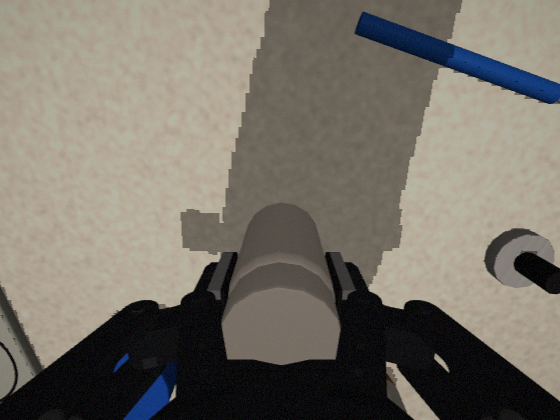

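```bash
python3 -m pendant '[[0,0,-1.4,0,0.7],[0,0,-2.5,0,0.7],[-0.6,-1.2,-2.7,0,0.7],[-1.2,-2.5,-2.7,0,0.7],[-1.8,-3.8,-2.7,0,0.7]]'
python3 go.py 0.546 -0.275 0.09 1.9
```

```text
clock: 27.18
position: [0.5244, -0.2128, 0.1114]
ee_rot: [-0.018, 1.0, 0.0, 0.001]
ft_force: [0.8, 1.5, -2.0]
grip_width: 0.504
t 27.18 pos [ 0.5244 -0.2128  0.1114] yaw 2.02 tilt z [ 0.002  0.    -1.   ] grip 0.504 F [ 0.8  1.5 -2. ]
shift [-0.484 -1.574  0.536] turn 0.019 rows>= 1.1086170942444182
```

```bash
python3 -m pendant '[[-0.3,-0.9,0,0,0.7],[-0.49,-1.57,0,0,0.7],[-0.49,-1.57,0.8,0,0.7],[-0.49,-1.57,1.5,0,0.7],[-0.49,-1.57,1.5,0,0.7]]'
python3 -m pendant '[[0,0,0,0,0.7],[0,0,0,0,0.7]]'
python3 go.py 0.546 -0.275 0.012 1.9
python3 - <<'E'
from circ import *
z=snap("wrist","w17")
E
```

```text
clock: 27.8
position: [0.5435, -0.273, 0.049]
ee_rot: [-0.017, 1.0, 0.001, -0.002]
ft_force: [-0.4, -0.1, -0.7]
grip_width: 0.502
clock: 28.05
position: [0.5458, -0.2741, 0.0521]
ee_rot: [-0.017, 1.0, -0.0, 0.001]
ft_force: [1.0, -0.1, -0.6]
grip_width: 0.499
t 28.05 pos [ 0.5458 -0.2741  0.0521] yaw 1.94 tilt z [ 0.002 -0.    -1.   ] grip 0.499 F [ 1.  -0.1 -0.6]
shift [-0.002 -0.023  1.002] turn 0.006 rows>= 0.6414858718803692
```

View pics/w17.png

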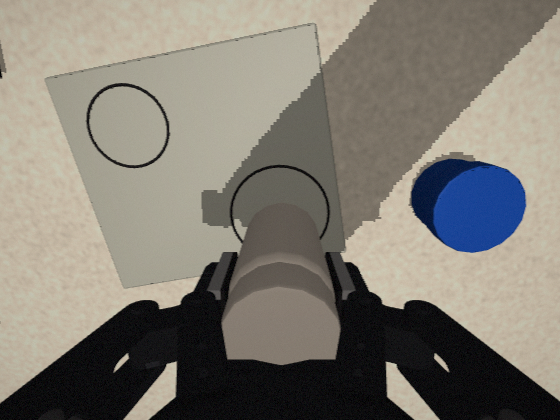

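```bash
python3 - <<'E'
from circ import *
z=load("pics/w17.npz")
P=onz(z,np.array([231.5,329,280,243,316]),np.array([212,212,166,181,181]),.008)[:,:2];print(fit(P))
P=onz(z,np.array([87.5,168.5,128,128]),np.array([118,131,83.5,166.5]),.008)[:,:2];print(fit(P),P.mean(0))
E
python3 -m pendant '[[0,-0.02,0.5,0,0.7],[0,-0.02,0.9,0,0.7],[0,-0.02,0.95,0,0.7],[0,-0.02,0.95,0,0.7]]'
```

```text
[ 0.54344669 -0.27428149  0.03578002]
[ 0.48464233 -0.37857395  0.02716631] [ 0.48394109 -0.37855993]
clock: 28.6
position: [0.5446, -0.274, 0.0116]
ee_rot: [-0.017, 1.0, 0.001, -0.001]
ft_force: [-0.5, 2.4, -0.7]
grip_width: 0.504
```

```bash
python3 -m pendant '[[0,0,0,0,0.7],[0,0,0.02,0,0.7],[0,0,0.02,0,0.7]]'
python3 -m pendant '[[0,0,0.02,0,0.7],[0,0,0.025,0,0.7],[0,0,0.025,0,0.7]]'
```

```text
clock: 28.98
position: [0.5448, -0.2747, 0.0116]
ee_rot: [-0.017, 1.0, 0.0, -0.0]
ft_force: [-0.9, 0.3, -0.9]
grip_width: 0.506
clock: 29.35
position: [0.5449, -0.2748, 0.0115]
ee_rot: [-0.017, 1.0, 0.0, 0.0]
ft_force: [-3.2, 0.3, 9.4]
grip_width: 0.503
```

```bash
python3 -m pendant '[[0,0,0,0,0],[0,0,0,0,0],[0,0,0,0,0],[0,0,0,0,0]]'
python3 -m pendant '[[0,0,-1,0,0],[0,0,-2.2,0,0],[0,0,-3.4,0,0],[0,0,-3.4,0,0]]'
python3 go.py 0.455 0.0845 0.12 1.9
python3 -m pendant '[[0.4,1.5,0,0,0],[0.8,3,0,0,0],[1.1,4.5,0,0,0],[1.4,6,0,0,0],[1.7,7.5,0,0,0]]'
python3 go.py 0.455 0.0845 0.09 1.9
```

```text
clock: 29.85
position: [0.5449, -0.2746, 0.0107]
ee_rot: [-0.017, 1.0, 0.0, -0.0]
ft_force: [0.2, -0.6, -0.2]
grip_width: 1.002
clock: 30.35
position: [0.5469, -0.2758, 0.1507]
ee_rot: [-0.017, 1.0, -0.001, 0.003]
ft_force: [-0.4, -0.1, -0.3]
grip_width: 0.996
t 30.35 pos [ 0.5469 -0.2758  0.1507] yaw 1.91 tilt z [ 0.006 -0.002 -1.   ] grip 0.996 F [-0.4 -0.1 -0.3]
shift [1.999 9.082 0.736] turn 0.002 rows>= 5.970014283848409
clock: 30.98
position: [0.4658, 0.0249, 0.1462]
ee_rot: [-0.017, 1.0, 0.0, -0.0]
ft_force: [0.9, 0.4, -0.1]
grip_width: 0.996
t 30.98 pos [0.4658 0.0249 0.1462] yaw 1.95 tilt z [-0.  0. -1.] grip 0.996 F [ 0.9  0.4 -0.1]
shift [0.218 1.497 1.405] turn 0.008 rows>= 1.3216081047628179
```

```bash
python3 -m pendant '[[0.15,0.8,0.6,0,0.4],[0.22,1.49,1.3,0,0.4],[0.22,1.49,2.0,0,0.4],[0.22,1.49,2.0,0,0.4],[0.22,1.49,2.0,0,0.4]]'
python3 go.py 0.455 0.0845 -0.016 1.9
python3 - <<'E'
from circ import *
z=snap("wrist","w18")
print(ringtop(z,(.455,.0845),.034,.014,.006))
E
```

```text
clock: 31.6
position: [0.4565, 0.0819, 0.0674]
ee_rot: [-0.016, 1.0, 0.0, 0.0]
ft_force: [0.5, -0.0, 0.3]
grip_width: 0.599
t 31.6 pos [0.4565 0.0819 0.0674] yaw 1.88 tilt z [ 0.  0. -1.] grip 0.599 F [ 0.5 -0.   0.3]
shift [0.035 0.067 2.085] turn -0.004 rows>= 1.3355280579348825
(array([0.45217842, 0.08383471, 0.00679625]), 55)
```

View pics/w18.png

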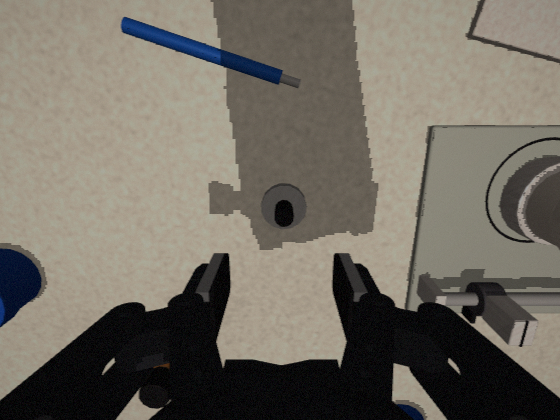

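```bash
python3 -m pendant '[[0.06,0.05,0.6,0,0.4],[0.06,0.05,1.4,0,0.4],[0.06,0.05,1.9,0,0.4],[0.06,0.05,2.0,0,0.4],[0.06,0.05,2.0,0,0.4]]'
python3 go.py 0.454 0.084 -0.016 1.9
```

```text
clock: 32.28
position: [0.4544, 0.0842, -0.0123]
ee_rot: [-0.017, 1.0, 0.0, 0.001]
ft_force: [0.2, -0.5, -0.6]
grip_width: 0.604
t 32.27 pos [ 0.4544  0.0842 -0.0123] yaw 1.9 tilt z [ 0.001  0.    -1.   ] grip 0.604 F [ 0.2 -0.5 -0.6]
shift [ 0.009 -0.004  0.092] turn 0.0 rows>= 0.059206543612012594
```

```bash
python3 -m pendant '[[0,0,0.05,0,1],[0,0,0.05,0,1],[0,0,0.05,0,1],[0,0,0.05,0,1],[0,0,0.05,0,1]]' 40
python3 go.py 0.454 0.084 -0.016 1.9
python3 -m pendant '[[0,0,-1,0,1],[0,0,-2,0,1],[0,0,-3,0,1],[0,0,-3,0,1]]' 40
python3 go.py 0.485 -0.379 0.1 1.9
python3 - <<'E'
from circ import *
z=snap("wrist","w19")
E
```

```text
clock: 32.9
position: [0.454, 0.0843, -0.0147]
ee_rot: [-0.017, 1.0, 0.0, 0.0]
ft_force: [-1.8, -0.5, 5.9]
grip_width: 0.142
t 32.9 pos [ 0.454   0.0843 -0.0147] yaw 1.92 tilt z [ 0.001  0.001 -1.   ] grip 0.142 F [-1.8 -0.5  5.9]
shift [ 0.001 -0.008  0.033] turn 0.004 rows>= 0.02194620538074183
clock: 33.4
position: [0.4555, 0.0848, 0.1075]
ee_rot: [-0.017, 1.0, 0.001, 0.002]
ft_force: [-0.4, 0.3, -1.4]
grip_width: 0.143
t 33.4 pos [0.4555 0.0848 0.1075] yaw 1.93 tilt z [ 0.005  0.003 -1.   ] grip 0.143 F [-0.4  0.3 -1.4]
shift [ -0.347 -11.614   0.16 ] turn 0.005 rows>= 7.437137808939018
```

View pics/w19.png

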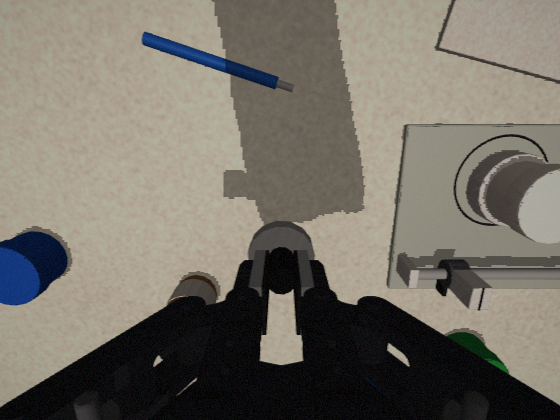

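```bash
python3 -m pendant '[[0,-1.4,0,0,1],[0,-2.9,0,0,1],[0,-4.4,0,0,1],[0,-5.9,0,0,1],[0,-7.4,0,0,1]]'
python3 go.py 0.485 -0.379 0.1 1.9
```

```text
clock: 34.08
position: [0.4628, -0.2132, 0.1038]
ee_rot: [-0.017, 1.0, 0.0, -0.001]
ft_force: [2.0, 0.6, -0.9]
grip_width: 0.142
t 34.08 pos [ 0.4628 -0.2132  0.1038] yaw 1.96 tilt z [-0.001  0.    -1.   ] grip 0.142 F [ 2.   0.6 -0.9]
shift [-0.413 -4.161  0.092] turn 0.01 rows>= 2.676557859302704
```

```bash
python3 -m pendant '[[-0.1,-1.4,0,0,1],[-0.3,-2.9,0,0,1],[-0.43,-4.16,0.3,0,1],[-0.43,-4.16,1.3,0,1],[-0.43,-4.16,1.5,0,1]]'
python3 -m pendant '[[0,0,0,0,1],[0,0,0,0,1]]'
python3 go.py 0.486 -0.379 -0.007 1.9
python3 - <<'E'
from circ import *
z=snap("wrist","w20")
E
```

```text
clock: 34.7
position: [0.4839, -0.3764, 0.041]
ee_rot: [-0.016, 1.0, 0.001, -0.003]
ft_force: [0.2, 0.5, -0.8]
grip_width: 0.14
clock: 34.95
position: [0.4873, -0.3772, 0.0461]
ee_rot: [-0.017, 1.0, -0.0, 0.001]
ft_force: [0.1, 0.1, -0.5]
grip_width: 0.144
t 34.95 pos [ 0.4873 -0.3772  0.0461] yaw 1.98 tilt z [ 0.002 -0.001 -1.   ] grip 0.144 F [ 0.1  0.1 -0.5]
shift [ 0.035 -0.043  1.327] turn 0.014 rows>= 0.8500855327281247
```

View pics/w20.png

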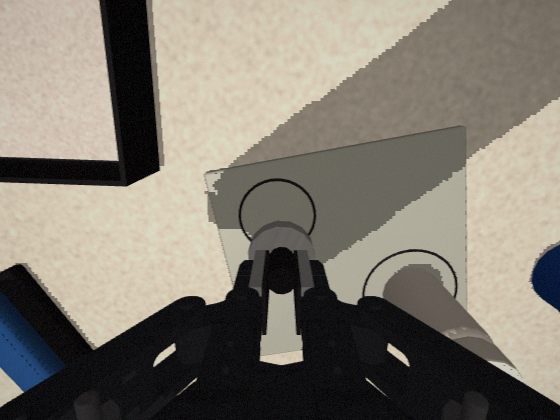

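```bash
python3 - <<'E'
from circ import *
z=load("pics/w20.npz")
P=onz(z,np.array([240.5,315.5,278,248,308]),np.array([215,215,179.5,193,193]),.008)[:,:2];print(fit(P))
E
python3 -m pendant '[[0.03,-0.04,0.6,0,1],[0.03,-0.04,1.1,0,1],[0.03,-0.04,1.22,0,1],[0.03,-0.04,1.24,0,1],[0.03,-0.04,1.24,0,1]]'
```

```text
[ 0.48436309 -0.3788431   0.02684829]
clock: 35.62
position: [0.4856, -0.3794, -0.0041]
ee_rot: [-0.017, 1.0, -0.0, 0.0]
ft_force: [0.1, 0.0, 0.6]
grip_width: 0.14
```

```bash
python3 -m pendant '[[0,0,0.03,0,1],[0,0,0.05,0,1],[0,0,0.05,0,1]]'
python3 -m pendant '[[0,0,0.02,0,1],[0,0,0.025,0,1],[0,0,0.025,0,1]]'
```

```text
clock: 36.0
position: [0.4854, -0.3792, -0.0065]
ee_rot: [-0.017, 1.0, -0.0, 0.0]
ft_force: [-0.7, 1.4, 2.6]
grip_width: 0.14
clock: 36.38
position: [0.4855, -0.3792, -0.0066]
ee_rot: [-0.017, 1.0, 0.0, 0.0]
ft_force: [-3.2, 4.0, 12.9]
grip_width: 0.145
```

Contact. I'll release to a partial opening, retreat, and check everything.

```bash
python3 -m pendant '[[0,0,0,0,0.4],[0,0,0,0,0.4],[0,0,0,0,0.4]]'
python3 -m pendant '[[0,0,-1.2,0,0.4],[0,0,-2.6,0,0.4],[0,0,-4,0,0.4],[0,0,-4,0,0.4],[0,0,-4,0,0.4]]'
python3 - <<'E'
from circ import *
z=snap("wrist","w21")
E
python3 -m pendant '[[1.2,1,-0.5,0,0.4],[2.4,2,-0.8,0,0.4],[2.4,3.5,-0.8,0,0.4],[2.4,5,-0.8,0,0.4],[2.4,6,-0.8,0,0.4]]'
python3 - <<'E'
from circ import *
snap("side","s22");snap("top","t22")
E
```

```text
clock: 36.75
position: [0.4851, -0.379, -0.008]
ee_rot: [-0.017, 1.0, 0.0, -0.0]
ft_force: [0.7, -0.2, 1.0]
grip_width: 0.6
clock: 37.38
position: [0.4851, -0.3787, 0.1516]
ee_rot: [-0.017, 1.0, 0.0, -0.0]
ft_force: [-1.1, -0.2, -1.0]
grip_width: 0.602
clock: 38.05
position: [0.3803, -0.1394, 0.1834]
ee_rot: [-0.018, 1.0, 0.0, -0.0]
ft_force: [0.6, 0.1, -0.1]
grip_width: 0.6
```

View pics/w21.png

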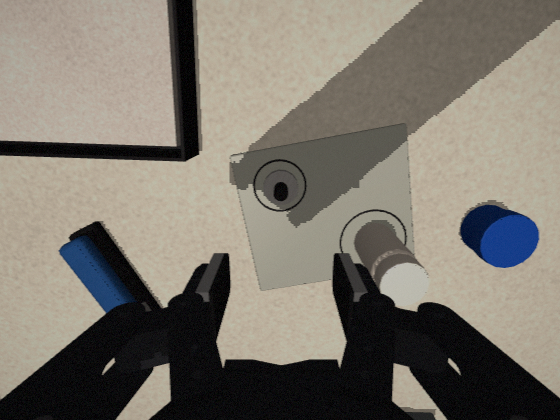

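View pics/s22.png

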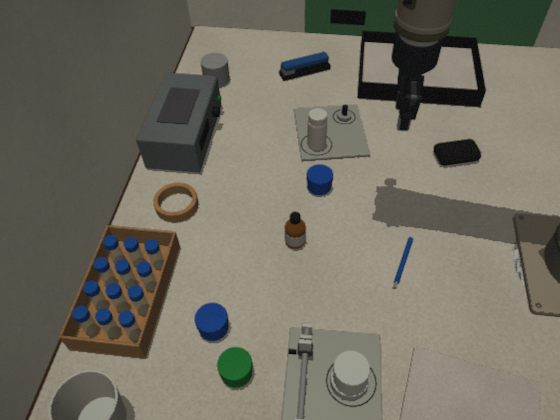

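View pics/t22.png

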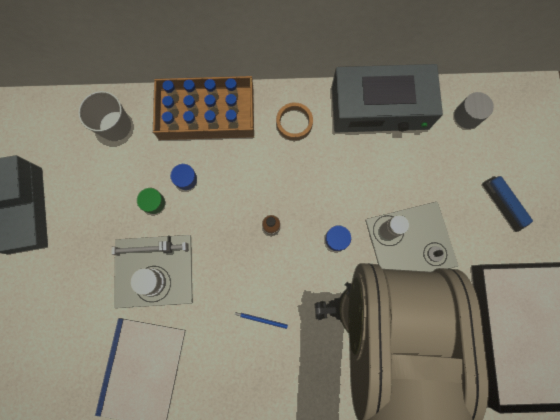

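```bash
python3 -m pendant '[[0,0,0,0,0.4],[0,0,0,0,0.4]]'; python3 - <<'E'
from circ import *
a,b=load("pics/top0.npz"),load("pics/t22.npz")
for n,z in(("top0",a),("t22",b)): print(n,ringtop(z,(.562,.002),.085,.02,.006)[0])
s0,s2=load("pics/side0.npz"),load("pics/s22.npz")
for z in(s0,s2): print(ringtop(z,(.563,.004),.085,.02,.006)[0])
print("low jar side",ringtop(s2,(.438,.283),.07,.045,.006)[0],"top",ringtop(b,(.438,.283),.07,.045,.006)[0])
from workcell import hand_in
print(hand_in())
E
```

```text
clock: 38.4
position: [0.3809, -0.1434, 0.1837]
ee_rot: [-0.016, 1.0, -0.0, -0.001]
ft_force: [1.1, -0.4, -0.4]
grip_width: 0.599
top0 [0.56196073 0.00213695 0.00928881]
t22 [0.56196073 0.00213695 0.00928881]
[0.56301846 0.00584859 0.01036149]
[0.56301601 0.00560455 0.01027206]
low jar side [0.44119073 0.28480209 0.02855061] top [0.44035025 0.28074767 0.02791426]
the job is handed in; nothing more can be done
None
```

I built both kits in the order asked and handed the job in at about 38.4 s on the robot clock, with the gripper clear of everything.

**Last checks**
- **Bar plate, ring and low jar:** the ring is about 2–3 mm off the printed circle's centre, against 9 mm of room. The jar stands upright on it, within about 1 mm of the ring's centre by the wrist and top cameras.
- **Bar plate, stop:** I nudged the stop once after the first slide left it about 1 mm short of aligned. The wrist camera then put it about 0.3 mm from the tab. The side and top cameras disagreed by 2–3 mm in opposite directions. They showed the same offsets from the wrist camera before the stop was moved, so I trusted the wrist camera.
- **Plain plate:** the tall jar and the check source stand upright inside their circles, within about 2 mm of centre.
- **Left alone:** the amber bottle reads unmoved (under 0.3 mm) in both fixed cameras. The blue and green look-alikes were not touched.

**What went wrong or disagreed**
- **Contact force:** while setting the ring down, the wrist force reached about 48 N for a moment before I backed off. The held ring, and possibly the fingertips, was pressing on the plate, not the gripper's body. That is under the 120 N wrist limit but above the 40 N figure for the arm and gripper body. Later contacts stayed below about 13 N.
- **Fingertip position:** the fingertips sit about 30 mm behind the TCP the robot reports (43 mm when open), which does not match the description. I worked from what the cameras showed.

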